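# Nest the washed beakers mouth down

### The job

Put the three washed steel beakers away as one dust-free nest, mouth down on the draining mat: turn the middle one, which has rolled onto its side, mouth down and set it over the smallest, then set the largest over both, so that every rim rests flat on the mat. Set them down gently, do not drop them or knock them over, and leave the other things on the bench where they are.

Things in the scene. Friction and masses are not known exactly. Their poses are not given: they have to be found in the camera images.
- small: smallest steel beaker: straight round cup, 42 mm outside diameter, 58 mm tall, wall 2 mm, closed bottom 5 mm thick, its edge rounded 3 mm, mouth 38 mm inside with a rolled rim 4 mm high, 46 mm over it. Origin: centre of the mouth, level with the rim; z runs from mouth to bottom (up when mouth down). About 50 g. Starts mouth down on the mat.
- medium: middle steel beaker: straight round cup, 54 mm outside diameter, 70 mm tall, wall 2 mm, closed bottom 5 mm thick, its edge rounded 3 mm, mouth 50 mm inside with a rolled rim 4 mm high, 58 mm over it. Origin: centre of the mouth, level with the rim; z runs from mouth to bottom (up when mouth down). About 80 g. Starts lying on the mat, mouth roughly away from the robot; rolls if nudged.
- large: largest steel beaker: straight round cup, 66 mm outside diameter, 84 mm tall, wall 2 mm, closed bottom 5 mm thick, its edge rounded 3 mm, mouth 62 mm inside with a rolled rim 4 mm high, 70 mm over it. Origin: centre of the mouth, level with the rim; z runs from mouth to bottom (up when mouth down). About 120 g. Starts mouth down on the mat.
- mat: dark rubber draining mat fixed on the bench, 270 mm (its x) by 620 mm (its y), 5 mm thick; origin at the centre of its underside, on the bench top, z up
- stamp: bystander: black self-inking desk stamp, 62 x 44 x 79 mm high; origin under its centre
- tape_roll: bystander: roll of paper tape lying flat, 90 mm across, 24 mm high; origin under its centre
- stapler: bystander: desk stapler, 150 mm long (along its x), 46 mm high; origin under its centre
- specimen_cup: bystander: closed plastic specimen cup with screw lid, 63 mm across, 63 mm high, standing on the bench just beyond the mat; origin under its centre
- marker: bystander: marker pen lying on the mat, 130 mm long (along its x), 12 mm thick; origin under its middle
- scoop: bystander: flat steel scoop lying on the mat, 135 mm long (along its x), 20 mm wide, 4 mm thick; origin under its middle
There are look-alikes about, which are no part of the job. What is shaped like the large but purple is not meant. Leave any pink look-alike of the small alone.

How it is judged:
On the way:
1. the middle beaker stands mouth down over the smallest, its rim on the mat (angle between medium's own z axis and vertical below 0.06 rad and z of medium in the frame of mat between 0.002 and 0.009 m and horizontal distance between medium and small below 0.006 m), for 0.2 s.
At the end, for the whole second after the job is handed in: All three beakers stand mouth down and still on the mat, one inside the other: axes within 0.06 rad of vertical and within 6 mm of each other, each rim on the mat (mouth plane -3 to +4 mm from its top surface), the nest's axis on the mat (all of step 1 and angle between each of small, large's own z axis and vertical below 0.06 rad and z of small in the frame of mat between 0.002 and 0.009 m and linear speed of each of small, medium, large below 0.02 m/s and z of large in the frame of mat between 0.002 and 0.009 m and horizontal distance between large and medium below 0.006 m and horizontal distance between large and small below 0.006 m and x of small in the frame of mat between -0.125 and 0.125 m and y of small in the frame of mat between -0.3 and 0.3 m); the robot touches nothing.
It fails at once if the small beaker is dropped or falls (moves faster than 0.35 m/s while the fingers do not touch it) (linear speed of small above 0.35 m/s and contact force between the fingers and small below 0.05 N).
It fails at once if the medium beaker is dropped or falls (moves faster than 0.35 m/s while the fingers do not touch it) (linear speed of medium above 0.35 m/s and contact force between the fingers and medium below 0.05 N).
It fails at once if the large beaker is dropped or falls (moves faster than 0.35 m/s while the fingers do not touch it) (linear speed of large above 0.35 m/s and contact force between the fingers and large below 0.05 N).
It fails at once if the smallest or the largest beaker is knocked over (axis more than 1 rad from upright) (angle between any of small, large's own z axis and vertical above 1 rad).
It fails at once if one of the bystanders (stamp, tape, stapler, specimen cup, marker, scoop) is moved more than 30 mm (distance of any of stamp, tape_roll, stapler, specimen_cup, marker, scoop from where it was at the start of the episode above 0.03 m).
It also fails if it takes over 72 s, if anything falls off the work surface, if the arm or the gripper's body presses on something with over 40 N, if the wrist force passes 120 N, or if a joint passes its speed limit or range.

### The arm

A 6-joint arm with a two-finger parallel gripper is mounted at the origin on the work surface. World frame = base frame: x ahead of the robot, y to its left, z up, the work surface at z = 0. Lengths are in m, angles in rad, forces in N, time in s.
With the tool pointing down it reaches from about 0.15 to 0.775 m from the base axis. Payload 6.1 kg.
Tool frame: the origin (TCP) lies midway between the tips of the shut fingers; the grasp point (between the pads) lies 19 mm behind it; z points along the fingers, y is the line along which they close (so a half turn about z gives the same grasp; the last joint's range is limited). The gripper opens to 85 mm and grips with 20 to 120 N. Pads are 22 mm wide; open, the fingers measure 114 mm over their backs; the gripper's body (76 mm by 85 mm) begins 54 mm behind the grasp point. The pads swing forward as they close: fully open they stand 13 mm farther back than shut.
Start: joints at [1.265, 0.126, -0.04, 1.405, 0, 1.571], TCP at [0.158, 0.501, 0.201] pointing down, gripper open.
Joint ranges: [-2.72, 2.72], [-0.95, 1.95], [-1.27, 1.35], [-1.78, 2.02], [-1.46, 1.47], [-3.14, 3.14]. Speed limits (rad/s): [2.39, 2.39, 3.01, 3.14, 3.14, 3.14].

### API

Orientations are given as a unit quaternion [w, x, y, z].
In Python, from rig import manip gives the robot as it stands.
- The arm moves only by the tool jog_arm, never from a script. Its argument "series" is a list of rows, each a list of 6 numbers: the shift along the tool's x, y, z normalised to -1 to 1, where 1 is 0.05 m, then the turn, a rotation vector about the tool's x, y, z normalised to -1 to 1, where 1 is 6 degrees. A call has 1 to 20 rows; each row shifts and turns the commanded pose from where the row before left it, along the tool's axes as they then stand; what a row does not reach is not made up. A row lasts 1/10 s, in which the tool goes at most 50 mm and 8.59 degrees, less where a joint would pass 70% of its speed; a pose out of reach is approached as far as the arm can. A call with a number of a shift or a turn outside -1 to 1 is refused whole. A call with a gripper value outside its range is refused whole. "fingers" is the opening, from 0 (shut) to 1 (fully open), set as the call begins (left out, the last holds). The fingers move at their own pace and stop on an object; the grip force is fixed at half the most. Time passes only in rows, so rows that do not move let the fingers close. It gives the time, the measured TCP pose, the force, the opening and the grip force at its end, in the units of the state.
- manip.sense(): the state, without advancing time (a new reading comes with each control period).
- manip.capture(name): name is "scene" or "top" or "wrist"; returns a dict with "img" (384x512x3 uint8, red, green, blue), "vfov" (degrees; the focal length in pixels is half the picture's height over the tangent of half this angle, whatever the lens; pixels are square), "cx", "cy" (the principal point, pixels), "view" (4x4, takes a point from world to camera coordinates); the wrist camera has in their place "mount" (4x4, takes a point from camera to tool coordinates, whose origin is the TCP and whose axes are the flange's). Camera axes: x right, y down, z forward; pixel columns grow to the right and rows downward; lengths in m; the calibration is good to about 2 mm. The wrist camera is an equidistant fisheye: a pixel r from the principal point sees the ray r / f radians off the axis. A picture is of the moment at which its call begins: read the wrist's pose just before it. There is no depth.
- manip.finish_job(): hands the job in; it is judged then, once.
The state is a dict: "time": time; "joints": joint angles; "joint_velocities": joint speeds; "tau": joint torques, N m; "tool_pos": TCP position; "ee_rot": TCP orientation; "force": force on the tool from outside, world axes, zero at the start; "torque": the same for the moment, N m; "gripper_width": finger opening in m; "gripper_force": force on a finger pad.
Only numpy, scipy, OpenCV 4.12 (cv2) and the standard library are available. Lean on these libraries where they do the work, as an engineer would, in place of code of your own. Each camera call takes 0.05 s, during which the arm holds its last target. There are 200 camera calls.

## Working session

There is one attempt and no reset: what is moved stays moved. The work goes in short steps, Python scripts to look and compute and a tool call to move; the robot and the scene stay as the last step left them, time stands still between calls to the robot, and variables do not carry over. Pictures are saved under pics/ and viewed, at most 10 in all, crops included, and the job is handed in when it is done.

Besides the shell and the picture viewer there is one more tool, called as a command line: name --pt "numbers of a row" for each row, then --argument value for the rest. jog_arm: Moves the arm, as the interface text tells. Its arguments: {"type":"object","properties":{"series":{"type":"array"},"fingers":{"type":"number"}},"required":["series"]}

```bash
mkdir -p pics; ls; cat > h.py <<'E'
import numpy as np, cv2, pickle
from scipy.spatial.transform import Rotation as R
from rig import manip
def ray(c,u,v):
    f=c['img'].shape[0]/2/np.tan(np.radians(c['vfov'])/2)
    d=np.array([(u-c['cx'])/f,(v-c['cy'])/f,1.])
    V=np.array(c['view']); Rm=V[:3,:3]; o=-Rm.T@V[:3,3]
    return o,Rm.T@d
def plane(c,u,v,z):
    o,d=ray(c,u,v); return o+d*(z-o[2])/d[2]
def proj(c,p):
    f=c['img'].shape[0]/2/np.tan(np.radians(c['vfov'])/2)
    V=np.array(c['view']); q=V[:3,:3]@np.array(p)+V[:3,3]
    return np.array([c['cx']+f*q[0]/q[2],c['cy']+f*q[1]/q[2]])
def tri(c1,p1,c2,p2):
    o1,d1=ray(c1,*p1);o2,d2=ray(c2,*p2)
    A=np.stack([d1,-d2],1);t=np.linalg.lstsq(A,o2-o1,rcond=None)[0]
    a=o1+d1*t[0];b=o2+d2*t[1];return (a+b)/2,np.linalg.norm(a-b)
def grab(n):
    c=manip.capture(n); pickle.dump(c,open(n+'.pkl','wb')); return c
def load(n): return pickle.load(open(n+'.pkl','rb'))
def save(img,name,s=1): cv2.imwrite('pics/'+name+'.png',cv2.resize(img[:,:,::-1],None,fx=s,fy=s,interpolation=cv2.INTER_CUBIC))
E
python3 - <<'E'
from h import *
s=manip.sense(); print(s)
for n in('scene','top'):
    c=grab(n); save(c['img'],n+'0',1.5); print(n,c['vfov'],c['cx'],c['cy'],np.round(c['view'],4).tolist())
E
```

```text
pics
{'time': 0.0, 'joints': array([ 1.26501062e+00,  1.26404721e-01, -4.05888755e-02,  1.40540600e+00,
       -5.39875726e-05,  1.57078409e+00]), 'joint_velocities': array([-0.0002368 ,  0.00094863,  0.00104869,  0.00122221, -0.00030821,
       -0.00158991]), 'tau': array([-1.09735429e-03, -4.35911751e+01,  3.52925885e+01,  1.72641833e-02,
        8.48067089e-06,  5.93054033e-07]), 'tool_pos': array([0.1579292 , 0.50021309, 0.2007243 ]), 'ee_rot': array([-9.54130694e-05,  1.52291755e-01,  9.88335256e-01, -7.96392703e-04]), 'force': array([-0.16063172, -0.04168333,  0.00868512]), 'torque': array([-0.03757689,  0.01372403, -0.04734931]), 'gripper_force': 0.0, 'gripper_width': 0.08501698593603937}
scene 46.33426403767235 257.074928358082 197.1121839691631 [[-0.398, 0.9174, 0.0033, 0.2267], [0.611, 0.2677, -0.745, -0.3514], [-0.6843, -0.2945, -0.667, 1.7402], [0.0, 0.0, 0.0, 1.0]]
top 47.12856608757651 265.78197493141533 192.66517991727395 [[-0.0045, -1.0, 0.006, -0.01], [-0.9898, 0.0036, -0.1425, 0.5914], [0.1425, -0.0066, -0.9898, 1.2421], [0.0, 0.0, 0.0, 1.0]]
```

View pics/scene0.png

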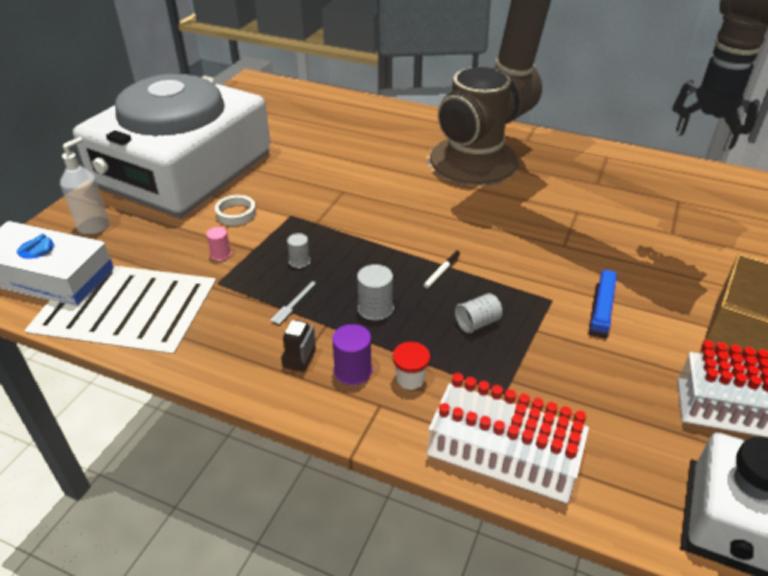

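View pics/top0.png

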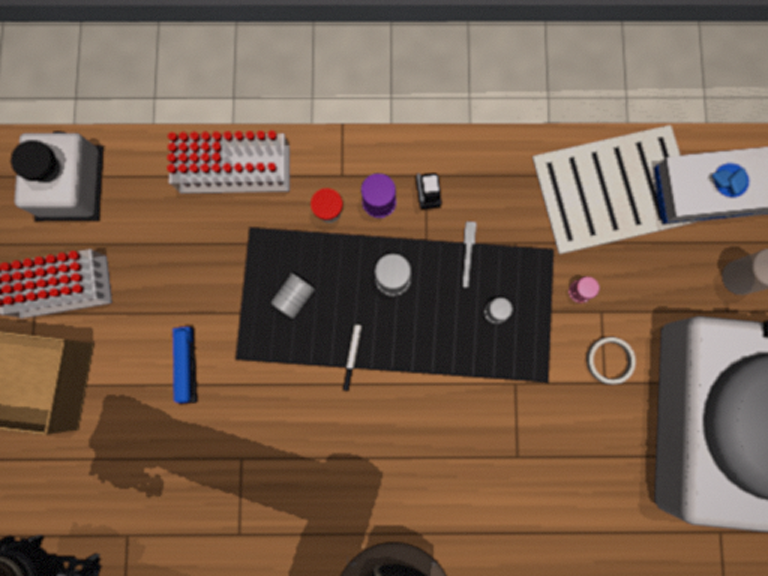

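Scene view: candidates at full-image pixels (shown at 1.5×; px below are of the shown picture).
- small: the steel cup at scene (298,250) / top (499,309). The pink one at top (586,289) is a decoy.
- large: the steel cup at scene (375,292) / top (392,273). The purple one at top (378,193) is a decoy.
- medium: lying at scene (480,313) / top (293,295). The red-lidded cup at top (326,204) is the specimen cup.

I choose the three steel ones.

```bash
cat >> h.py <<'E'
def steel(c,box,smax=60,vmin=75):
    hsv=cv2.cvtColor(c['img'],cv2.COLOR_RGB2HSV); m=((hsv[...,1]<smax)&(hsv[...,2]>vmin)).astype(np.uint8)
    k=np.zeros_like(m);x0,y0,x1,y1=box;k[y0:y1,x0:x1]=1
    cs,_=cv2.findContours(m*k,cv2.RETR_EXTERNAL,cv2.CHAIN_APPROX_NONE)
    return max(cs,key=cv2.contourArea)
E
python3 - <<'E'
from h import *
S,T=load('scene'),load('top')
B={'small':((185,150,212,184),(318,192,346,220)),'large':((232,172,268,218),(245,165,280,200)),'medium':((298,190,340,226),(175,175,216,218))}
vis=T['img'].copy(); sc=S['img'].copy()
for n,(bs,bt) in B.items():
    a=steel(S,bs);b=steel(T,bt)
    cv2.drawContours(sc,[a],-1,(255,0,0),1);cv2.drawContours(vis,[b],-1,(255,0,0),1)
    ra,rb=cv2.minAreaRect(a),cv2.minAreaRect(b)
    print(n,np.round(ra,1) if 0 else ra,rb)
    M=lambda q:(cv2.moments(q)['m10']/cv2.moments(q)['m00'],cv2.moments(q)['m01']/cv2.moments(q)['m00'])
    print(' tri centroid',tri(S,M(a),T,M(b)))
# mat corners
def matq(c):
    g=c['img'].max(2); m=(g<60).astype(np.uint8); m=cv2.morphologyEx(m,cv2.MORPH_CLOSE,np.ones((9,9)))
    cs,_=cv2.findContours(m,cv2.RETR_EXTERNAL,cv2.CHAIN_APPROX_NONE)
    return cs
for c in(S,T):
    for q in sorted(matq(c),key=cv2.contourArea)[-3:]: print(cv2.contourArea(q),cv2.boundingRect(q),cv2.approxPolyDP(q,6,True)[:,0].tolist()[:8])
v=np.hstack([cv2.resize(sc[145:230,180:345],None,fx=2.4,fy=2.4),cv2.resize(vis[150:235,170:350],None,fx=2.2,fy=2.4)])
save(v,'crop1')
E
```

```text
small ((198.45938110351562, 166.4314727783203), (23.29778480529785, 14.249410629272461), 85.91438293457031) ((333.0, 205.5), (14.849241256713867, 14.849241256713867), 45.0)
 tri centroid (array([ 0.55242937, -0.2087099 ,  0.03578567]), np.float64(0.0027121340214345964))
large ((250.0, 194.5), (37.0, 24.0), 90.0) ((261.5, 182.5), (27.0, 23.0), 90.0)
 tri centroid (array([ 6.23313186e-01, -3.18959285e-04,  5.10648460e-02]), np.float64(0.00018263088224555063))
medium ((318.72802734375, 206.92208862304688), (20.597930908203125, 31.82832908630371), 64.79888153076172) ((194.3581085205078, 196.89865112304688), (17.902135848999023, 25.225738525390625), 35.53767776489258)
 tri centroid (array([0.58109757, 0.19495956, 0.03551417]), np.float64(0.003143346570354058))
2865.5 (449, 0, 63, 99) [[511, 0], [480, 0], [469, 54], [456, 56], [449, 70], [454, 89], [460, 74], [482, 77]]
3109.5 (293, 0, 74, 109) [[366, 0], [340, 0], [331, 63], [310, 70], [302, 57], [293, 75], [298, 103], [314, 96]]
11659.5 (153, 145, 214, 113) [[153, 184], [203, 211], [200, 224], [190, 223], [189, 244], [196, 246], [209, 232], [206, 214]]
1443.5 (431, 219, 24, 124) [[440, 219], [431, 304], [436, 334], [452, 342], [454, 277], [442, 251], [451, 235]]
6643.0 (0, 0, 512, 14) [[0, 0], [0, 13], [511, 13], [511, 0]]
17876.5 (158, 152, 211, 108) [[166, 153], [158, 239], [229, 244], [229, 259], [234, 245], [364, 254], [367, 166]]
```

View pics/crop1.png

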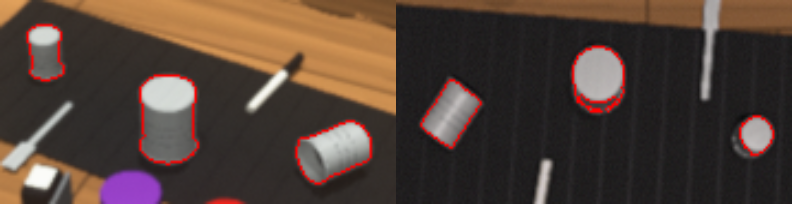

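The crop shows both views agree: medium lies with its mouth toward +x −y (top crop (452,112)), and the large and small stand mouth down. Next I plan a 45° tilted grasp. Rolling the tool 180° about its own axis will then put the mouth down.

```bash
cat >> h.py <<'E'
def pose():
    s=manip.sense(); q=s['ee_rot']; return np.array(s['tool_pos']),R.from_quat([q[1],q[2],q[3],q[0]]),s
def plan(p1,R1,n=None,cap=1.0):
    """n equal rows from the pose as it stands to (p1,R1)"""
    p0,R0,s=pose(); w=(R0.inv()*R1).as_rotvec(); d=R0.inv().apply(p1-p0)
    for k in range(1,200):
        E=R.from_rotvec(w/k).as_matrix(); A=np.zeros((3,3));P=np.eye(3)
        for _ in range(k): A+=P; P=P@E
        row=np.r_[np.linalg.solve(A,d)/.05, w/k/np.radians(6)]
        if (n and k==n) or (not n and abs(row).max()<=cap): break
    print(k,'rows of',np.round(row,2).tolist()); return k,row
def frame(z,y):
    z=np.array(z,float)/np.linalg.norm(z); y=np.array(y,float); y-=y@z*z; y/=np.linalg.norm(y)
    return R.from_matrix(np.stack([np.cross(y,z),y,z],1))
def wray(c,p,Rt,u,v):
    f=c['img'].shape[0]/2/np.tan(np.radians(c['vfov'])/2); M=np.array(c['mount'])
    a=np.array([u-c['cx'],v-c['cy']]); r=np.hypot(*a)+1e-9; th=r/f
    d=np.r_[a/r*np.sin(th),np.cos(th)]
    return p+Rt.apply(M[:3,3]), Rt.apply(M[:3,:3]@d)
def wproj(c,p,Rt,X):
    f=c['img'].shape[0]/2/np.tan(np.radians(c['vfov'])/2); M=np.array(c['mount'])
    q=M[:3,:3].T@(Rt.inv().apply(np.array(X)-p)-M[:3,3]); th=np.arctan2(np.hypot(q[0],q[1]),q[2])
    return np.array([c['cx'],c['cy']])+f*th*q[:2]/np.hypot(q[0],q[1])
def tri2(o1,d1,o2,d2):
    t=np.linalg.lstsq(np.stack([d1,-d2],1),o2-o1,rcond=None)[0]; a=o1+d1*t[0];b=o2+d2*t[1]; return (a+b)/2,np.linalg.norm(a-b)
E
python3 - <<'E'
from h import *
T=load('top'); S=load('scene')
# mat: corners on z=.005 
for u,v in[(249/1.5,228/1.5),(553/1.5,249/1.5),(548/1.5,382/1.5),(236/1.5,360/1.5)]: print(plane(T,u,v,.005))
c=grab('wrist'); print(c['vfov'],c['cx'],c['cy'],np.round(c['mount'],3).tolist())
# medium axis from the top rectangle
b=steel(T,(175,175,216,218)); bx=cv2.boxPoints(cv2.minAreaRect(b)); W=np.array([plane(T,*q,.032) for q in bx]); print(W[:,:2],W.mean(0))
a=np.array([.81,-.58,0]);a/=np.linalg.norm(a)
t=(a-[0,0,1])/2**.5; Rg=frame(t,[.58,.81,0]); g=np.array([.581,.195,.035])-.005*a
plan(g+.023*t-.13*t,Rg)
E
```

```text
[0.72273308 0.29012685 0.005     ]
[ 0.67734666 -0.32521334  0.005     ]
[ 0.41100607 -0.30528566  0.005     ]
[0.45665912 0.30830598 0.005     ]
65.70646984690485 256.97502375864144 189.7120133662775 [[0.001, -0.96, -0.281, 0.072], [1.0, 0.001, 0.0, 0.001], [0.0, -0.281, 0.96, -0.174], [0.0, 0.0, 0.0, 1.0]]
[[0.56626216 0.23970158]
 [0.62709099 0.19792563]
 [0.59591639 0.15455998]
 [0.53549485 0.19650089]] [0.5811911  0.19717202 0.032     ]
8 rows of [-0.97, -0.19, 0.6, 0.15, -0.93, 0.36]
```

jog_arm --pt "-0.48 -0.09 0.3 0.07 -0.47 0.18" --pt "-0.48 -0.09 0.3 0.07 -0.47 0.18" --pt "-0.48 -0.09 0.3 0.07 -0.47 0.18" --pt "-0.48 -0.09 0.3 0.07 -0.47 0.18" --pt "-0.48 -0.09 0.3 0.07 -0.47 0.18" --pt "-0.48 -0.09 0.3 0.07 -0.47 0.18" --pt "-0.48 -0.09 0.3 0.07 -0.47 0.18" --pt "-0.48 -0.09 0.3 0.07 -0.47 0.18" --pt "-0.48 -0.09 0.3 0.07 -0.47 0.18" --pt "-0.48 -0.09 0.3 0.07 -0.47 0.18" --pt "-0.48 -0.09 0.3 0.07 -0.47 0.18" --pt "-0.48 -0.09 0.3 0.07 -0.47 0.18" --pt "-0.48 -0.09 0.3 0.07 -0.47 0.18" --pt "-0.48 -0.09 0.3 0.07 -0.47 0.18" --pt "-0.48 -0.09 0.3 0.07 -0.47 0.18" --pt "-0.48 -0.09 0.3 0.07 -0.47 0.18" --pt "0 0 0 0 0 0" --pt "0 0 0 0 0 0" --fingers 1

```text
time: 1.95
tool_pos: [0.5128, 0.2437, 0.1204]
ee_rot: [0.368, 0.283, 0.878, -0.115]
force: [-0.8, 0.1, -0.2]
gripper_width: 0.0852
gripper_force: 0.0
```

```bash
python3 - <<'E'
from h import *
a=np.array([.81,-.58,0]);a/=np.linalg.norm(a)
t=(a-[0,0,1])/2**.5; Rg=frame(t,[.58,.81,0]); g=np.array([.581,.195,.035])-.005*a
p,r,s=pose(); print(p,s['joints'],np.degrees((r.inv()*Rg).magnitude()),g-.107*t)
c=grab('wrist'); pickle.dump((c,p,r.as_quat()),open('w1.pkl','wb')); save(c['img'],'w1',1.5)
E
```

```text
[0.51283617 0.24371663 0.12044042] [ 0.86155455  0.11166134 -0.45503199  0.90819032 -0.78724478  1.4462173 ] 0.560259519146256 [0.51541866 0.24195948 0.11066043]
```

View pics/w1.png

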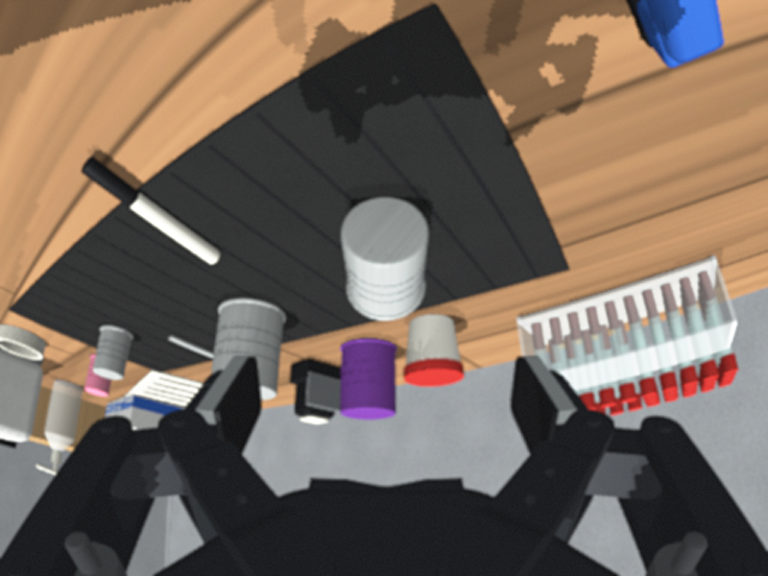

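Wrist picture (1.5×): the medium's closed bottom disc is at (384,231) and its rim end at (387,300), centred between the open fingers. The large is at (248,345) and the small at (113,352).

```bash
python3 - <<'E'
from h import *
c,p,q=pickle.load(open('w1.pkl','rb')); r=R.from_quat(q)
b=steel(c,(215,120,295,216),smax=40,vmin=95); x,y,w,h=cv2.boundingRect(b); print(x,y,w,h)
m=np.zeros(c['img'].shape[:2],np.uint8); cv2.drawContours(m,[b],-1,1,-1)
def pl(u,v,z): o,d=wray(c,p,r,u,v); return o+d*(z-o[2])/d[2]
for v in range(145,212,8):
    xs=np.where(m[v])[0]; L,Rr=xs.min(),xs.max()+1
    P=pl((L+Rr)/2,v,.033); print(v,L,Rr,P)
# bottom-disc centre: triangulate wrist against the bottom end of the top view's rectangle
T=load('top'); bx=cv2.boxPoints(cv2.minAreaRect(steel(T,(175,175,216,218))))
o,d=wray(c,p,r,384/1.5,231/1.5)
print('disc on z=.032',pl(384/1.5,231/1.5,.032)); 
M=cv2.moments(b);cen=(M['m10']/M['m00'],M['m01']/M['m00'])
# bottom end midpoint top face: use the low-end midpoint (0,3)
for i,j in((0,3),(1,2)):
    m_=(bx[i]+bx[j])/2; print(bx[i],bx[j],plane(T,*m_,.032))
    o2,d2=ray(T,*m_); print(tri2(o,d,o2,d2))
E
```

```text
227 132 59 82
145 230 283 [0.54513097 0.22187767 0.033     ]
153 227 285 [0.55488653 0.21431635 0.033     ]
161 227 285 [0.56569359 0.20654633 0.033     ]
169 229 284 [0.5777011  0.19853043 0.033     ]
177 230 283 [0.59046743 0.18937855 0.033     ]
185 231 282 [0.60444347 0.17935915 0.033     ]
193 231 283 [0.62017557 0.16879118 0.033     ]
201 233 281 [0.63724981 0.15658854 0.033     ]
209 240 272 [0.65554117 0.14193247 0.033     ]
disc on z=.032 [0.55734716 0.21255412 0.032     ]
[179.74324 201.95947] [194.3108  212.36487] [0.55085402 0.21806686 0.032     ]
(array([0.55037439, 0.21723559, 0.03784568]), np.float64(0.0004871400897169283))
[194.40541 181.43243] [208.97298 191.83783] [0.61147872 0.17620806 0.032     ]
(array([ 0.61460807,  0.17841941, -0.01309214]), np.float64(0.011265583804894362))
```

```bash
python3 - <<'E'
from h import *
a=np.array([.821,-.571,0]);a/=np.linalg.norm(a)
t=(a-[0,0,1])/2**.5; Rg=frame(t,[.571,.821,0]); g=np.array([.5763,.1995,.034])
np.savez('g.npz',g=g,q=Rg.as_quat(),t=t)
plan(g+.023*t,Rg,10)
E
```

```text
10 rows of [0.01, -0.0, 0.28, -0.0, 0.01, -0.01]
```

jog_arm --pt "0.01 0 0.28 0 0.01 -0.01" --pt "0.01 0 0.28 0 0.01 -0.01" --pt "0.01 0 0.28 0 0.01 -0.01" --pt "0.01 0 0.28 0 0.01 -0.01" --pt "0.01 0 0.28 0 0.01 -0.01" --pt "0.01 0 0.28 0 0.01 -0.01" --pt "0.01 0 0.28 0 0.01 -0.01" --pt "0.01 0 0.28 0 0.01 -0.01" --pt "0.01 0 0.28 0 0.01 -0.01" --pt "0.01 0 0.28 0 0.01 -0.01" --pt "0 0 0 0 0 0" --pt "0 0 0 0 0 0"

```text
time: 3.2
tool_pos: [0.5912, 0.1895, 0.0186]
ee_rot: [0.363, 0.279, 0.881, -0.115]
force: [-0.2, 0.5, 0.2]
gripper_width: 0.0854
gripper_force: 0.0
```

```bash
python3 - <<'E'
from h import *
z=np.load('g.npz'); p,r,s=pose(); print(p,z['g']+.023*z['t'],s['force'])
plan(z['g']+.023*z['t'],R.from_quat(z['q']),1)
c=grab('wrist'); save(c['img'][100:],'w2',1.5)
E
```

```text
[0.59115969 0.18950448 0.01863355] [0.58965175 0.19021395 0.01773654] [-0.20362285  0.48781429  0.21949954]
1 rows of [0.04, -0.01, -0.01, -0.03, -0.03, -0.04]
```

View pics/w2.png

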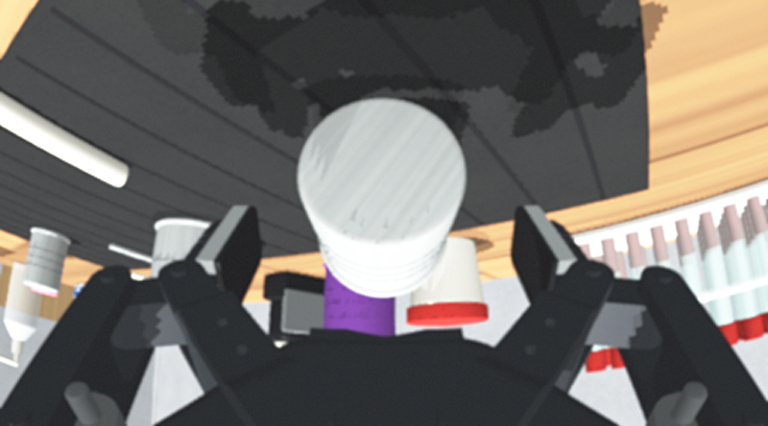

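The beaker (disc centre at (382,170)) sits centred between the pads (about x 255 and 520), so I close.

jog_arm --pt "0 0 0 0 0 0" --pt "0 0 0 0 0 0" --pt "0 0 0 0 0 0" --pt "0 0 0 0 0 0" --pt "0 0 0 0 0 0" --pt "0 0 0 0 0 0" --pt "0 0 0 0 0 0" --pt "0 0 0 0 0 0" --pt "0 0 0 0 0 0" --pt "0 0 0 0 0 0" --pt "0 0 0 0 0 0" --pt "0 0 0 0 0 0" --fingers 0

```text
time: 4.45
tool_pos: [0.5921, 0.1896, 0.0199]
ee_rot: [0.364, 0.279, 0.881, -0.114]
force: [-2.5, 1.0, 7.0]
gripper_width: 0.0483
gripper_force: 63.7
```

```bash
python3 - <<'E'
from h import *
p,r,s=pose();c=grab('wrist'); pickle.dump((c,p,r.as_quat()),open('w3.pkl','wb')); print(s['force'],s['torque'],s['gripper_width'])
S=grab('scene'); 
v=np.vstack([cv2.resize(c['img'][100:330,110:410],(600,460)), cv2.resize(S['img'][180:240,270:400],(600,277))])
save(v,'w3',.8)
E
```

```text
[-2.4726222   1.03349331  7.01802211] [ 0.03019085  0.31142633 -0.06379297] 0.04834356483682667
```

View pics/w3.png

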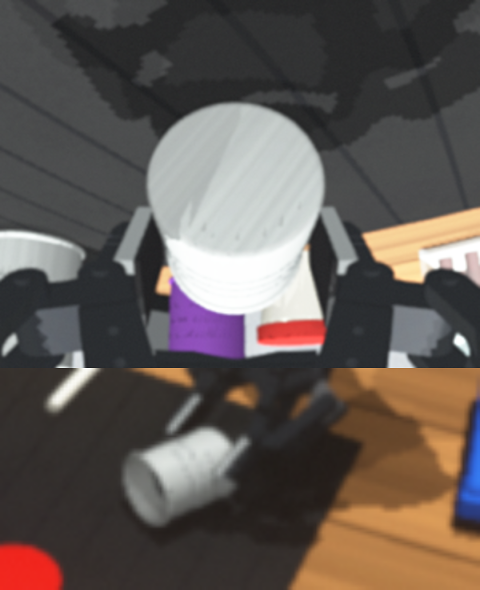

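jog_arm --pt "-0.05 0 -0.05 0 0 0" --pt "-0.1 0 -0.1 0 0 0" --pt "-0.1 0 -0.1 0 0 0" --pt "-0.14 0 -0.14 0 0 0" --pt "-0.14 0 -0.14 0 0 0" --pt "-0.14 0 -0.14 0 0 0" --pt "-0.14 0 -0.14 0 0 0" --pt "-0.14 0 -0.14 0 0 0" --pt "-0.14 0 -0.14 0 0 0" --pt "-0.1 0 -0.1 0 0 0" --pt "0 0 0 0 0 0" --pt "0 0 0 0 0 0"

```text
time: 5.75
tool_pos: [0.5916, 0.1888, 0.1027]
ee_rot: [0.364, 0.279, 0.881, -0.115]
force: [0.3, -0.7, 0.1]
gripper_width: 0.0487
gripper_force: 61.2
```

```bash
python3 - <<'E'
from h import *
p,r,s=pose();c=grab('wrist'); pickle.dump((c,p,r.as_quat()),open('w4.pkl','wb')); print(p,s['force'],s['joints'],s['gripper_width'])
S=grab('scene'); T=grab('top')
v=np.hstack([cv2.resize(c['img'][100:300,150:370],(440,400)), cv2.resize(S['img'][160:240,280:360],(400,400))])
save(v,'w4',.9)
E
```

```text
[0.59161505 0.18880471 0.10270178] [ 0.30607162 -0.68715097  0.10368543] [ 0.67090186  0.11523643 -0.49960448  0.68153961 -0.74238971  1.17728442] 0.048667222748581665
```

View pics/w4.png

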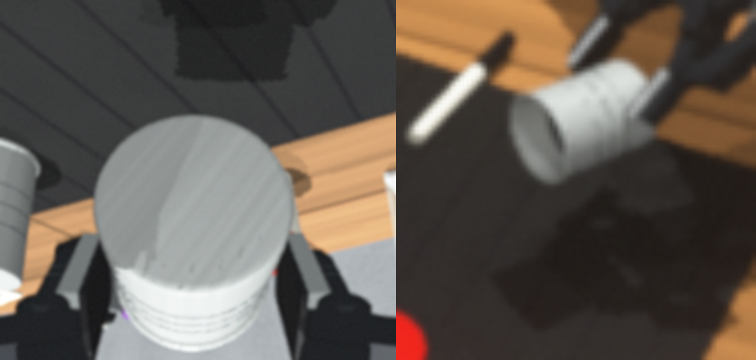

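The beaker is held, and its pose in the tool is unchanged from before the lift. I raise it further and test the roll direction.

jog_arm --pt "-0.15 0 -0.15 0 0 0" --pt "-0.2 0 -0.2 0 0 0" --pt "-0.2 0 -0.2 0 0 0" --pt "-0.2 0 -0.2 0 0 0" --pt "-0.2 0 -0.2 0 0 0" --pt "-0.2 0 -0.2 0 0 0" --pt "-0.1 0 -0.1 0 0 0" --pt "0 0 0 0 0 0.5" --pt "0 0 0 0 0 0.5" --pt "0 0 0 0 0 0"

```text
time: 6.9
tool_pos: [0.5918, 0.1885, 0.1912]
ee_rot: [0.369, 0.325, 0.865, -0.096]
force: [-0.3, -1.3, -1.9]
gripper_width: 0.0484
gripper_force: 61.2
```

```bash
python3 - <<'E'
from h import *
p,r,s=pose(); print(p,s['joints'],r.as_matrix())
E
```

```text
[0.59179981 0.18851913 0.1912306 ] [ 0.67033843  0.05767766 -0.35814009  0.88024874 -0.74243687  1.28146139] [[-0.51616633  0.63327788  0.5766554 ]
 [ 0.49198788  0.77034513 -0.4056061 ]
 [-0.70108505  0.07434726 -0.70919126]]
```

jog_arm --pt "0 0 0 0 0 -0.5" --pt "0 0 0 0 0 -1" --pt "0 0 0 0 0 -1" --pt "0 0 0 0 0 -1" --pt "0 0 0 0 0 -1" --pt "0 0 0 0 0 -1" --pt "0 0 0 0 0 -1" --pt "0 0 0 0 0 -1" --pt "0 0 0 0 0 -1" --pt "0 0 0 0 0 -1" --pt "0 0 0 0 0 -1" --pt "0 0 0 0 0 -1" --pt "0 0 0 0 0 -1" --pt "0 0 0 0 0 -1" --pt "0 0 0 0 0 -1" --pt "0 0 0 0 0 -1" --pt "0 0 0 0 0 -1" --pt "0 0 0 0 0 -1" --pt "0 0 0 0 0 -1" --pt "0 0 0 0 0 -1"

```text
time: 8.9
tool_pos: [0.5917, 0.1885, 0.191]
ee_rot: [0.11, -0.57, 0.728, -0.365]
force: [0.2, 0.7, 0.3]
gripper_width: 0.0487
gripper_force: 64.9
```

jog_arm --pt "0 0 0 0 0 -1" --pt "0 0 0 0 0 -1" --pt "0 0 0 0 0 -1" --pt "0 0 0 0 0 -1" --pt "0 0 0 0 0 -1" --pt "0 0 0 0 0 -1" --pt "0 0 0 0 0 -1" --pt "0 0 0 0 0 -1" --pt "0 0 0 0 0 -1" --pt "0 0 0 0 0 -1" --pt "0 0 0 0 0 -1" --pt "0 0 0 0 0 -0.5" --pt "0 0 0 0 0 0" --pt "0 0 0 0 0 0"

```text
time: 10.3
tool_pos: [0.5918, 0.1885, 0.191]
ee_rot: [0.115, 0.881, -0.28, 0.364]
force: [0.4, 0.4, -1.2]
gripper_width: 0.0485
gripper_force: 61.9
```

```bash
python3 - <<'E'
from h import *
p,r,s=pose(); print(p,s['joints'],np.round(r.as_matrix(),3).tolist(),s['gripper_width'])
D=R.from_euler('z',-38.5,degrees=True); 
# mouth expected at tool (-.029,0,.014); put it 0.12 above mat over the small
R1=D*r; R1.as_quat(); goal=np.array([.552,-.209,.115]); p1=goal-R1.apply([-.029,0,.014]); print(p1,r.apply([-.029,0,.014])+p,r.apply([-.707,0,.707]))
plan(p1,R1,18)
E
```

```text
[0.59179741 0.18851889 0.19104915] [ 0.67034742  0.05783626 -0.35835687  0.87999669 -0.74245321 -1.96435057] [[0.579, -0.576, 0.577], [-0.409, -0.817, -0.406], [0.705, -0.001, -0.709]] 0.04850218671185909
[ 0.55498008 -0.21927347  0.14537392] [0.58306978 0.19470385 0.16067523] [-0.00191844  0.00243697 -0.99984418]
18 rows of [0.21, 0.31, 0.28, -0.25, 0.0, 0.25]
```

jog_arm --pt "0.21 0.31 0.28 -0.25 0 0.25" --pt "0.21 0.31 0.28 -0.25 0 0.25" --pt "0.21 0.31 0.28 -0.25 0 0.25" --pt "0.21 0.31 0.28 -0.25 0 0.25" --pt "0.21 0.31 0.28 -0.25 0 0.25" --pt "0.21 0.31 0.28 -0.25 0 0.25" --pt "0.21 0.31 0.28 -0.25 0 0.25" --pt "0.21 0.31 0.28 -0.25 0 0.25" --pt "0.21 0.31 0.28 -0.25 0 0.25" --pt "0.21 0.31 0.28 -0.25 0 0.25" --pt "0.21 0.31 0.28 -0.25 0 0.25" --pt "0.21 0.31 0.28 -0.25 0 0.25" --pt "0.21 0.31 0.28 -0.25 0 0.25" --pt "0.21 0.31 0.28 -0.25 0 0.25" --pt "0.21 0.31 0.28 -0.25 0 0.25" --pt "0.21 0.31 0.28 -0.25 0 0.25" --pt "0.21 0.31 0.28 -0.25 0 0.25" --pt "0.21 0.31 0.28 -0.25 0 0.25" --pt "0 0 0 0 0 0" --pt "0 0 0 0 0 0"

```text
time: 12.3
tool_pos: [0.5559, -0.2207, 0.1457]
ee_rot: [0.228, 0.741, -0.552, 0.306]
force: [-0.2, -0.3, -1.4]
gripper_width: 0.0485
gripper_force: 60.2
```

```bash
python3 - <<'E'
from h import *
p,r,s=pose(); print(p,s['joints'],np.round(r.as_matrix(),3).tolist(),s['gripper_width'])
c=grab('wrist'); pickle.dump((c,p,r.as_quat()),open('w5.pkl','wb'))
S=grab('scene'); T=grab('top')
v=np.vstack([np.hstack([cv2.resize(S['img'][120:195,160:240],(400,375)), cv2.resize(T['img'][160:235,290:370],(400,375))]),cv2.resize(c['img'][150:384,:],(800,366))])
save(v[:,:],'w5',.8)
E
```

```text
[ 0.55585138 -0.22066723  0.14571103] [-1.73974182e-03  3.53036476e-02 -4.85854563e-01  7.71800562e-01
 -7.41474628e-01 -1.97179852e+00] [[0.204, -0.958, 0.201], [-0.679, -0.286, -0.676], [0.705, 0.001, -0.709]] 0.048528955138758864
```

View pics/w5.png

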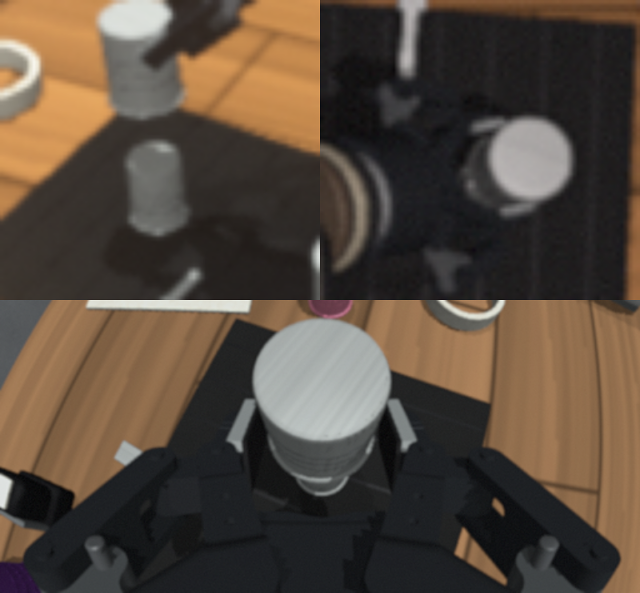

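The medium is upright, mouth down, above the small. In the scene crop the medium spans (98–187, 0–115) and the small (125–190, 140–235). Both look aligned, so I now measure the offset and tilt.

```bash
cat > m.py <<'E'
from h import *
def rows(c,box,smax=60,vmin=60,step=1):
    b=steel(c,box,smax,vmin); m=np.zeros(c['img'].shape[:2],np.uint8); cv2.drawContours(m,[b],-1,1,-1)
    x,y,w,h=cv2.boundingRect(b); out=[]
    for v in range(y,y+h,step):
        xs=np.where(m[v])[0]
        if len(xs): out.append((v,xs.min(),xs.max()+1))
    return np.array(out),b
E
python3 - <<'E'
from m import *
S,T=load('scene'),load('top')
ra,_=rows(S,(182,115,209,150)); print('med',ra.tolist())
rb,_=rows(S,(188,153,212,182)); print('small',rb.tolist())
bt=steel(T,(330,185,368,225),60,120); print('top disc',cv2.minEnclosingCircle(bt),cv2.fitEllipse(bt))
T0=cv2.resize(cv2.imread('pics/top0.png')[:,:,::-1],(512,384),interpolation=cv2.INTER_AREA)
c0=dict(T,img=T0); b0=steel(c0,(318,192,346,220),60,120); print('small0',cv2.minEnclosingCircle(b0),cv2.fitEllipse(b0), T0[195:222:2,333].max(1))
E
```

```text
med [[119, 192, 197], [120, 189, 202], [121, 188, 203], [122, 186, 204], [123, 185, 204], [124, 185, 204], [125, 185, 203], [126, 185, 203], [127, 185, 203], [128, 185, 203], [129, 186, 202], [130, 186, 201], [131, 186, 200], [132, 186, 198], [133, 186, 204], [134, 187, 204], [135, 187, 204], [136, 187, 204], [137, 187, 204], [138, 187, 204], [139, 187, 204], [140, 188, 205], [141, 188, 205], [142, 188, 205], [143, 188, 206], [144, 188, 206], [145, 188, 205], [146, 188, 204], [147, 189, 204], [148, 190, 204], [149, 190, 202]]
small [[154, 197, 201], [155, 195, 203], [156, 193, 205], [157, 192, 205], [158, 191, 206], [159, 191, 206], [160, 191, 206], [161, 191, 206], [162, 191, 206], [163, 191, 206], [164, 191, 206], [165, 191, 206], [166, 192, 206], [167, 192, 206], [168, 192, 206], [169, 192, 206], [170, 192, 206], [171, 192, 207], [172, 192, 208], [173, 192, 208], [174, 192, 207], [175, 192, 207], [176, 193, 206], [177, 194, 204], [178, 196, 202]]
top disc ((341.9705810546875, 199.26470947265625), 10.195853233337402) ((341.904541015625, 199.35223388671875), (18.939760208129883, 19.640119552612305), 145.06639099121094)
small0 ((333.5, 205.5), 7.106435298919678) ((333.5248107910156, 205.52784729003906), (13.195241928100586, 13.574389457702637), 133.7775115966797) [ 33  30 148 176 178 180 187 189 189 113  67  28  32  30]
```

```bash
python3 - <<'E'
from m import *
S,T=load('scene'),load('top')
mb,e1=tri(S,(194.,124.),T,(341.9,199.35)); sb,e2=tri(S,(198.2,158.3),T,(333.5,205.5)); print('med bottom',mb,e1,'small bottom',sb,e2)
print('small from top@.063',plane(T,333.5,205.5,.063))
# vertical check: project a vertical axis through both, at rows
for n,P,h in(('med',mb,.070),('small',sb,.058)):
    for k in np.linspace(0,h,4): print(n,round(k,3),proj(S,P-[0,0,k]),proj(T,P-[0,0,k]))
p,r,s=pose(); print('med bottom in tool',r.inv().apply(mb-p))
c,pw,q=pickle.load(open('w5.pkl','rb')); print(wproj(c,pw,R.from_quat(q),mb), wproj(c,pw,R.from_quat(q),sb-[0,0,.058]))
E
```

```text
med bottom [ 0.55191987 -0.20726782  0.19006427] 0.00030773239859694973 small bottom [ 0.55038624 -0.20567221  0.06590514] 0.000638914785716341
small from top@.063 [ 0.55058046 -0.2058457   0.063     ]
med 0.0 [193.94682924 123.99082873] [341.84553257 199.37607779]
med 0.023 [194.66944912 130.80156839] [340.27380329 200.50703558]
med 0.047 [195.3751289  137.45264646] [338.76358724 201.59373075]
med 0.07 [196.06445736 143.94961223] [337.31134255 202.63871188]
small 0.0 [198.30378993 158.31520363] [333.60217699 205.45221348]
small 0.019 [198.82749796 163.3135848 ] [332.54469511 206.2109703 ]
small 0.039 [199.34159835 168.2202687 ] [331.51846672 206.94730233]
small 0.058 [199.8463531  173.03775572] [330.52212648 207.66218924]
med bottom in tool [ 0.02167453  0.00069025 -0.0406953 ]
[257.55979233 213.62747097] [258.0391881  285.20329266]
```

```bash
cat >> m.py <<'E'
BT=np.array([.0217,.0007,-.0407]); MT=np.array([-.728,0,.685])
E
python3 - <<'E'
from m import *
p,r,s=pose(); R1=r*R.from_rotvec([0,.031,0]); print(R1.apply(MT), p+r.apply(BT+.07*MT))
goal=np.array([.5505,-.2057,.082]); p1=goal-R1.apply(BT+.07*MT); print(p1,R1.as_quat()); np.savez('pl.npz',q=R1.as_quat())
plan(p1,R1,8)
E
```

```text
[-0.0013175   0.00188564 -0.99960177] [ 0.55119859 -0.20507574  0.1201518 ]
[ 0.555455   -0.21969445  0.10824506] [ 0.73700699 -0.54795191  0.31730754  0.23640079]
8 rows of [-0.07, 0.0, 0.07, 0.0, 0.04, -0.0]
```

jog_arm --pt "-0.07 0 0.07 0 0.04 0" --pt "-0.07 0 0.07 0 0.04 0" --pt "-0.07 0 0.07 0 0.04 0" --pt "-0.07 0 0.07 0 0.04 0" --pt "-0.07 0 0.07 0 0.04 0" --pt "-0.07 0 0.07 0 0.04 0" --pt "-0.07 0 0.07 0 0.04 0" --pt "-0.07 0 0.07 0 0.02 0" --pt "0 0 0 0 0 0" --pt "0 0 0 0 0 0"

```text
time: 13.45
tool_pos: [0.556, -0.221, 0.1061]
ee_rot: [0.237, 0.737, -0.548, 0.317]
force: [0.2, -0.2, -0.9]
gripper_width: 0.0487
gripper_force: 65.9
```

```bash
python3 - <<'E'
from m import *
p,r,s=pose(); print(p,r.apply(MT), 'mouth',p+r.apply(BT+.07*MT),s['force'])
S=grab('scene'); T=grab('top')
ra,_=rows(S,(182,115,212,182)); print(ra.tolist())
bt=steel(T,(325,185,368,225),60,120); print('top disc',cv2.fitEllipse(bt))
mb=p+r.apply(BT); print(proj(S,mb),proj(T,mb),proj(S,mb-[0,0,.07]))
save(S['img'][120:195,160:240],'w6',6)
E
```

```text
[ 0.55602926 -0.22101671  0.10612365] [-0.0018258   0.00117926 -0.99960206] mouth [ 0.55107585 -0.20703555  0.0798712 ] [ 0.16813158 -0.24637896 -0.87701354]
[[131, 193, 204], [132, 190, 204], [133, 188, 205], [134, 187, 205], [135, 187, 205], [136, 186, 205], [137, 186, 205], [138, 186, 205], [139, 187, 204], [140, 187, 204], [141, 187, 203], [142, 187, 202], [143, 188, 201], [144, 188, 200], [145, 188, 198], [146, 188, 205], [147, 188, 205], [148, 188, 206], [149, 188, 206], [150, 188, 207], [151, 187, 207], [152, 187, 207], [153, 187, 208], [154, 186, 208], [155, 187, 208], [156, 187, 207], [157, 188, 206], [158, 188, 206], [159, 190, 206], [160, 191, 206], [161, 191, 206], [162, 191, 206], [163, 191, 206], [164, 191, 206], [165, 192, 206], [166, 192, 206], [167, 192, 206], [168, 192, 206], [169, 192, 206], [170, 192, 206], [171, 192, 207], [172, 192, 208], [173, 192, 207], [174, 192, 207], [175, 192, 207], [176, 193, 206], [177, 194, 204], [178, 196, 202]]
top disc ((339.2220153808594, 201.36117553710938), (18.480161666870117, 19.169809341430664), 155.8495635986328)
[195.34584104 135.5169576 ] [339.12633707 201.56465355] [197.3736741  154.68595262]
```

View pics/w6.png

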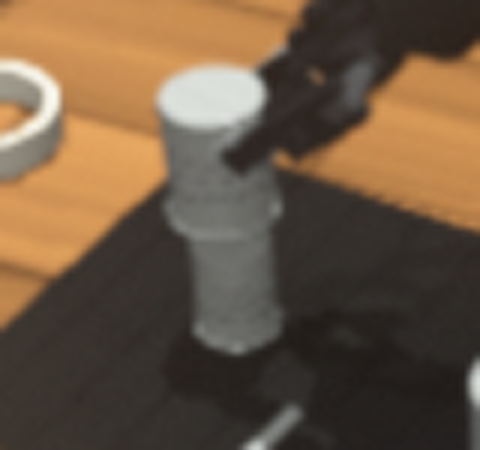

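Rim mid-column is about 196.8 against roughly 197.9 needed in the scene view, so the medium is about 2 mm too far left there. I correct this while descending partway.

```bash
python3 - <<'E'
from m import *
p,r,s=pose()
for g in([.5503,-.2051,.080],[.5503,-.2051,.040]):
    d=r.inv().apply(np.array(g)-(p+r.apply(BT+.07*MT)))/.05; print(np.round(d,3))
E
```

```text
[-0.033  0.009 -0.028]
[-0.615  0.008  0.521]
```

jog_arm --pt "-0.035 0.01 -0.03 0 0 0" --pt "0 0 0 0 0 0" --pt "-0.06 0 0.055 0 0 0" --pt "-0.06 0 0.055 0 0 0" --pt "-0.06 0 0.055 0 0 0" --pt "-0.06 0 0.055 0 0 0" --pt "-0.06 0 0.055 0 0 0" --pt "-0.06 0 0.055 0 0 0" --pt "-0.06 0 0.055 0 0 0" --pt "-0.06 0 0.055 0 0 0" --pt "-0.06 0 0.055 0 0 0" --pt "-0.06 0 0.055 0 0 0" --pt "0 0 0 0 0 0"

```text
time: 14.85
tool_pos: [0.5543, -0.2183, 0.0644]
ee_rot: [0.237, 0.737, -0.548, 0.317]
force: [-0.1, -0.5, -0.6]
gripper_width: 0.0482
gripper_force: 66.5
```

```bash
python3 - <<'E'
from m import *
p,r,s=pose(); print(p,r.apply(MT), 'mouth',p+r.apply(BT+.07*MT),s['force'],s['torque'])
S=grab('scene')
ra,_=rows(S,(182,130,212,182)); print(ra[10:].tolist())
mb=p+r.apply(BT); print(proj(S,mb),proj(S,mb-[0,0,.07]))
for g in([.5503,-.2051,.016],[.5503,-.2051,.006]):
    d=r.inv().apply(np.array(g)-(p+r.apply(BT+.07*MT)))/.05; print(np.round(d,3))
E
```

```text
[ 0.55425552 -0.21832222  0.06444084] [-0.00283471  0.00138109 -0.99959945] mouth [ 0.54927373 -0.20433643  0.03819623] [-0.05305229 -0.48564482 -0.62070566] [ 0.76258007  0.2573418  -0.08028132]
[[151, 188, 206], [152, 188, 206], [153, 188, 205], [154, 188, 204], [155, 188, 202], [156, 189, 201], [157, 189, 208], [158, 189, 208], [159, 189, 208], [160, 189, 208], [161, 189, 209], [162, 190, 209], [163, 190, 209], [164, 189, 210], [165, 189, 210], [166, 189, 210], [167, 190, 209], [168, 190, 208], [169, 191, 207], [170, 192, 206], [171, 192, 207], [172, 192, 207], [173, 192, 207], [174, 192, 207], [175, 192, 207], [176, 193, 206], [177, 194, 204], [178, 196, 202]]
[197.63361201 146.99098012] [199.54421421 165.39066071]
[-0.309 -0.016  0.32 ]
[-0.454 -0.017  0.457]
```

jog_arm --pt "-0.073 0 0.069 0 0 0" --pt "-0.073 0 0.069 0 0 0" --pt "-0.073 0 0.069 0 0 0" --pt "-0.073 0 0.069 0 0 0" --pt "-0.044 0 0.041 0 0 0" --pt "0 0 0 0 0 0"

```text
time: 15.5
tool_pos: [0.5542, -0.2184, 0.0414]
ee_rot: [0.237, 0.737, -0.548, 0.317]
force: [0.3, -0.1, 0.2]
gripper_width: 0.0481
gripper_force: 60.3
```

```bash
python3 - <<'E'
from m import *
p,r,s=pose(); print(p,r.apply(MT), 'mouth',p+r.apply(BT+.07*MT),s['force'],s['torque'])
S=grab('scene')
ra,_=rows(S,(182,130,212,182)); print(ra[-22:].tolist())
E
```

```text
[ 0.55423173 -0.21836606  0.04140132] [-0.00282223  0.00132189 -0.99959956] mouth [ 0.54925137 -0.20438143  0.01515582] [ 0.33428973 -0.09624379  0.1684481 ] [ 0.75578309  0.18455195 -0.01838435]
[[157, 189, 206], [158, 189, 206], [159, 189, 206], [160, 189, 205], [161, 189, 203], [162, 190, 202], [163, 190, 209], [164, 190, 209], [165, 190, 209], [166, 190, 209], [167, 190, 209], [168, 190, 209], [169, 190, 210], [170, 190, 210], [171, 190, 210], [172, 190, 209], [173, 191, 209], [174, 192, 208], [175, 192, 207], [176, 193, 206], [177, 194, 204], [178, 196, 202]]
```

jog_arm --pt "-0.029 0 0.027 0 0 0" --pt "-0.029 0 0.027 0 0 0" --pt "-0.029 0 0.027 0 0 0" --pt "0 0 0 0 0 0"

```text
time: 15.95
tool_pos: [0.5544, -0.2183, 0.0359]
ee_rot: [0.237, 0.737, -0.548, 0.317]
force: [-0.5, -0.3, -1.1]
gripper_width: 0.0486
gripper_force: 65.4
```

jog_arm --pt "-0.015 0 0.014 0 0 0" --pt "-0.015 0 0.014 0 0 0" --pt "0 0 0 0 0 0"

```text
time: 16.25
tool_pos: [0.5546, -0.2183, 0.034]
ee_rot: [0.237, 0.737, -0.548, 0.317]
force: [0.3, 0.1, -0.6]
gripper_width: 0.0486
gripper_force: 64.7
```

jog_arm --pt "-0.015 0 0.014 0 0 0" --pt "0 0 0 0 0 0"

```text
time: 16.45
tool_pos: [0.5546, -0.2183, 0.033]
ee_rot: [0.237, 0.737, -0.548, 0.317]
force: [0.1, -0.6, -1.4]
gripper_width: 0.0484
gripper_force: 65.0
```

jog_arm --pt "-0.015 0 0.014 0 0 0" --pt "0 0 0 0 0 0"

```text
time: 16.65
tool_pos: [0.5545, -0.2183, 0.032]
ee_rot: [0.237, 0.737, -0.548, 0.317]
force: [-0.4, 0.5, -0.6]
gripper_width: 0.0483
gripper_force: 65.4
```

jog_arm --pt "-0.015 0 0.014 0 0 0" --pt "0 0 0 0 0 0"

```text
time: 16.85
tool_pos: [0.5545, -0.2183, 0.0309]
ee_rot: [0.237, 0.737, -0.548, 0.317]
force: [-0.6, -0.2, -1.0]
gripper_width: 0.0486
gripper_force: 66.0
```

jog_arm --pt "-0.015 0 0.014 0 0 0" --pt "0 0 0 0 0 0"

```text
time: 17.05
tool_pos: [0.5547, -0.2183, 0.0302]
ee_rot: [0.237, 0.737, -0.548, 0.317]
force: [-0.9, 0.3, 0.6]
gripper_width: 0.0484
gripper_force: 65.9
```

jog_arm --pt "-0.015 0 0.014 0 0 0" --pt "0 0 0 0 0 0"

```text
time: 17.25
tool_pos: [0.5551, -0.2186, 0.0301]
ee_rot: [0.237, 0.736, -0.548, 0.318]
force: [-0.1, 0.5, 3.9]
gripper_width: 0.0487
gripper_force: 68.3
```

```bash
python3 - <<'E'
from m import *
p,r,s=pose(); print(p, 'mouth',p+r.apply(BT+.07*MT),s['force'],s['torque'])
S=grab('scene')
ra,_=rows(S,(182,130,212,185)); print(ra[-22:].tolist()); print(proj(S,[.5503,-.2051,.005]),proj(S,[.5503,-.2051,.075]))
E
```

```text
[ 0.55514624 -0.21861169  0.03005893] mouth [ 0.5502373  -0.20466864  0.00377788] [-0.0528596   0.52103951  3.89026906] [ 0.02553818  0.26270445 -0.22841355]
[[158, 188, 208], [159, 189, 207], [160, 189, 207], [161, 189, 207], [162, 189, 206], [163, 189, 205], [164, 189, 204], [165, 190, 202], [166, 190, 201], [167, 190, 209], [168, 190, 209], [169, 190, 208], [170, 190, 208], [171, 190, 209], [172, 190, 210], [173, 190, 210], [174, 190, 210], [175, 190, 209], [176, 191, 209], [177, 192, 207], [178, 193, 206], [179, 195, 204]]
[200.09363161 173.78404241] [198.23195231 155.9609344 ]
```

Contact at the expected height: mouth plane z ≈ 0.004, 3.9 N. I release.

jog_arm --pt "0 0 0 0 0 0" --pt "0 0 0 0 0 0" --pt "0 0 0 0 0 0" --pt "0 0 0 0 0 0" --pt "0 0 0 0 0 0" --pt "0 0 0 0 0 0" --pt "0 0 0 0 0 0" --fingers 1

```text
time: 18.0
tool_pos: [0.5546, -0.2183, 0.0289]
ee_rot: [0.237, 0.737, -0.548, 0.317]
force: [0.0, -0.8, -0.9]
gripper_width: 0.0853
gripper_force: 0.0
```

jog_arm --pt "0 0 -0.1 0 0 0" --pt "0 0 -0.2 0 0 0" --pt "0 0 -0.3 0 0 0" --pt "0 0 -0.4 0 0 0" --pt "0 0 -0.4 0 0 0" --pt "0 0 -0.4 0 0 0" --pt "0 0 -0.4 0 0 0" --pt "0 0 -0.4 0 0 0" --pt "0 0 -0.4 0 0 0" --pt "0 0 -0.4 0 0 0" --pt "0 0 -0.4 0 0 0" --pt "0 0 0 0 0 0"

```text
time: 19.2
tool_pos: [0.5162, -0.0844, 0.1614]
ee_rot: [0.236, 0.737, -0.548, 0.318]
force: [0.3, -0.7, -0.5]
gripper_width: 0.0852
gripper_force: 0.0
```

```bash
python3 - <<'E'
from m import *
p,r,s=pose(); print(p,s['joints'],s['gripper_width'])
S=grab('scene');T=grab('top')
ra,_=rows(S,(180,130,214,185)); print(ra.tolist())
for vm in(120,60):
    b=steel(T,(310,185,355,225),60,vm); print(cv2.fitEllipse(b),cv2.boundingRect(b))
for vm in(120,60):
    b=steel(T,(240,155,285,205),60,vm); print('large',cv2.fitEllipse(b),cv2.boundingRect(b))
rl,_=rows(S,(225,165,272,222)); print(rl.tolist())
v=np.hstack([cv2.resize(S['img'][130:230,170:290],(480,400)),cv2.resize(T['img'][150:230,240:360],(480,400))]); save(v,'w7',.8)
E
```

```text
[ 0.51615635 -0.08437417  0.16137728] [ 0.30729146  0.06669059 -0.42045128  1.09747428 -0.81418739 -1.54994915] 0.08516928886602179
[[150, 195, 203], [151, 192, 206], [152, 191, 207], [153, 190, 208], [154, 189, 208], [155, 189, 209], [156, 188, 209], [157, 188, 209], [158, 188, 208], [159, 189, 208], [160, 189, 208], [161, 189, 208], [162, 189, 209], [163, 189, 209], [164, 190, 209], [165, 190, 209], [166, 190, 209], [167, 190, 209], [168, 190, 209], [169, 190, 209], [170, 191, 209], [171, 191, 210], [172, 190, 210], [173, 190, 211], [174, 190, 210], [175, 190, 210], [176, 191, 209], [177, 192, 208], [178, 193, 206], [179, 195, 204]]
((333.5108642578125, 205.03561401367188), (17.528732299804688, 18.04484748840332), 159.2154998779297) (325, 196, 18, 19)
((332.5664367675781, 206.09925842285156), (19.845380783081055, 22.914541244506836), 40.91951370239258) (321, 195, 23, 23)
large ((261.6817626953125, 179.78468322753906), (19.876131057739258, 22.81102752685547), 107.0447006225586) (250, 170, 23, 22)
large ((261.6510925292969, 181.1846923828125), (24.55580711364746, 24.82359504699707), 173.89382934570312) (250, 169, 24, 26)
[[175, 247, 253], [176, 243, 255], [177, 241, 258], [178, 240, 259], [179, 239, 260], [180, 238, 261], [181, 238, 262], [182, 237, 262], [183, 237, 263], [184, 237, 263], [185, 237, 262], [186, 238, 262], [187, 238, 262], [188, 238, 262], [189, 238, 262], [190, 238, 262], [191, 238, 262], [192, 238, 262], [193, 238, 262], [194, 238, 262], [195, 238, 262], [196, 239, 262], [197, 238, 262], [198, 238, 262], [199, 238, 262], [200, 238, 262], [201, 238, 262], [202, 238, 262], [203, 238, 262], [204, 238, 262], [205, 238, 263], [206, 238, 262], [207, 238, 262], [208, 239, 262], [209, 239, 261], [210, 240, 260], [211, 241, 259], [212, 243, 257], [213, 247, 253]]
```

View pics/w7.png

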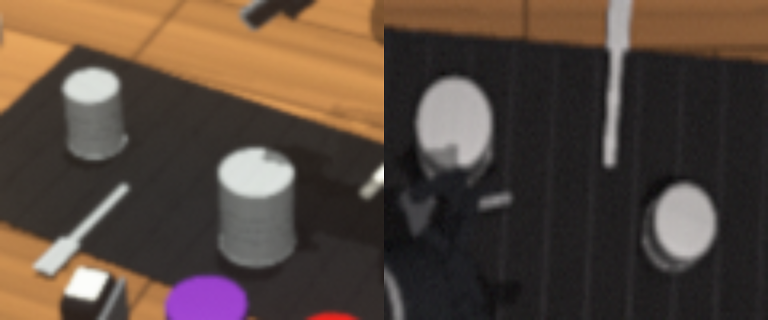

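Scene crop: the medium stands over the small (68–125, 68–158) with its rim on the mat. The large is at (220–297, 150–265) and undisturbed. Next I point the tool down above the large for a wrist measurement.

```bash
python3 - <<'E'
from m import *
S,T=load('scene'),load('top')
med,e=tri(S,(198.4,155.7),T,(333.5,205.04)); print('medium bottom',med,e, plane(T,333.5,205.04,.075))
T0=cv2.resize(cv2.imread('pics/top0.png')[:,:,::-1],(512,384),interpolation=cv2.INTER_AREA)
for vm in(120,140,160):
    b=steel(dict(T,img=T0),(240,160,285,205),60,vm); f=cv2.fitEllipse(b); print(vm,f)
L,e=tri(S,(249.6,182.2),T,f[0]); print('large',L,e,plane(T,*f[0],.089))
plan(np.array([.62,-.02,.20]),frame([0,0,-1],[-1,0,0]),14)
E
```

```text
medium bottom [ 0.55048292 -0.20396882  0.07640233] 0.0005456889502883098 [ 0.55052752 -0.20394284  0.075     ]
120 ((261.5177307128906, 180.49246215820312), (21.64581871032715, 21.93146514892578), 102.45967864990234)
140 ((261.5685729980469, 180.47055053710938), (21.26665687561035, 21.386306762695312), 68.5904769897461)
160 ((261.6552734375, 180.644287109375), (20.21415138244629, 20.292095184326172), 80.46385955810547)
large [ 0.61879677 -0.00116591  0.09129318] 0.001229838149092811 [ 6.18958513e-01 -5.89224713e-04  8.90000000e-02]
14 rows of [-0.04, -0.16, -0.08, -0.08, -0.55, 0.19]
```

jog_arm --pt "-0.04 -0.16 -0.08 -0.08 -0.55 0.19" --pt "-0.04 -0.16 -0.08 -0.08 -0.55 0.19" --pt "-0.04 -0.16 -0.08 -0.08 -0.55 0.19" --pt "-0.04 -0.16 -0.08 -0.08 -0.55 0.19" --pt "-0.04 -0.16 -0.08 -0.08 -0.55 0.19" --pt "-0.04 -0.16 -0.08 -0.08 -0.55 0.19" --pt "-0.04 -0.16 -0.08 -0.08 -0.55 0.19" --pt "-0.04 -0.16 -0.08 -0.08 -0.55 0.19" --pt "-0.04 -0.16 -0.08 -0.08 -0.55 0.19" --pt "-0.04 -0.16 -0.08 -0.08 -0.55 0.19" --pt "-0.04 -0.16 -0.08 -0.08 -0.55 0.19" --pt "-0.04 -0.16 -0.08 -0.08 -0.55 0.19" --pt "-0.04 -0.16 -0.08 -0.08 -0.55 0.19" --pt "-0.04 -0.16 -0.08 -0.08 -0.55 0.19" --pt "0 0 0 0 0 0" --pt "0 0 0 0 0 0"

```text
time: 20.9
tool_pos: [0.6162, -0.023, 0.1983]
ee_rot: [-0.001, -0.706, 0.709, -0.001]
force: [0.2, -0.1, 0.6]
gripper_width: 0.0854
gripper_force: 0.0
```

```bash
python3 - <<'E'
from m import *
p,r,s=pose(); print(p,s['joints'],np.round(r.as_matrix(),3).tolist())
c=grab('wrist'); pickle.dump((c,p,r.as_quat()),open('w8.pkl','wb')); save(c['img'],'w8',1.5)
for n,P in(('L',[.619,-.001,.089]),('M',[.5505,-.204,.075])): print(n,wproj(c,p,r,P))
E
```

```text
[ 0.61622714 -0.02296641  0.19834952] [-0.03569676  0.30325748  0.17471544  1.44185507 -0.00294849 -1.60248349] [[-0.004, -1.0, 0.0], [-1.0, 0.004, -0.003], [0.003, -0.0, -1.0]]
L [254.30938389 199.27996419]
M [321.38892399   2.47615964]
```

View pics/w8.png

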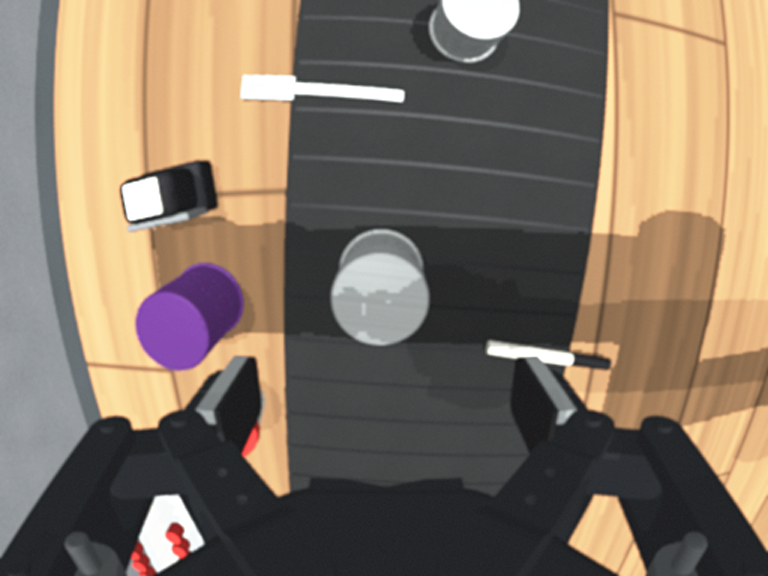

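Wrist view: the large's bottom disc is centred at (380,299) shown, i.e. (253.3,199.3), within a pixel of the prediction. The purple decoy is at (173,327) and the medium at (480,10).

```bash
python3 - <<'E'
from m import *
c,p,q=pickle.load(open('w8.pkl','rb')); r=R.from_quat(q)
b=steel(c,(215,140,292,240),60,90)[:,0]; b=b[b[:,1]>195]; (u,v),ax,_=cv2.fitEllipse(b.reshape(-1,1,2)); print(u,v,ax)
o,d=wray(c,p,r,u,v); P=o+d*(.089-o[2])/d[2]; print('large@.089',P)
T=load('top'); o2,d2=ray(T,261.6,180.55); print(tri2(o,d,o2,d2))
L=np.array([.6185,-.0008,.04]); np.save('L.npy',L)
plan(np.array([P[0],P[1],.10]),frame([0,0,-1],[-1,0,0]),8)
E
```

```text
252.78012084960938 198.1935272216797 (63.61383056640625, 64.98463439941406)
large@.089 [ 0.6205258  -0.00214905  0.089     ]
(array([ 6.20442975e-01, -3.29190673e-04,  8.30209898e-02]), np.float64(0.0004041844157457258))
8 rows of [-0.05, -0.01, 0.25, -0.0, -0.0, -0.0]
```

jog_arm --pt "-0.055 -0.01 0.245 0 0 0" --pt "-0.055 -0.01 0.245 0 0 0" --pt "-0.055 -0.01 0.245 0 0 0" --pt "-0.055 -0.01 0.245 0 0 0" --pt "-0.055 -0.01 0.245 0 0 0" --pt "-0.055 -0.01 0.245 0 0 0" --pt "-0.055 -0.01 0.245 0 0 0" --pt "-0.055 -0.01 0.245 0 0 0" --pt "0 0 0 0 0 0" --pt "0 0 0 0 0 0"

```text
time: 21.95
tool_pos: [0.6206, -0.0001, 0.1013]
ee_rot: [-0.0, -0.706, 0.708, -0.001]
force: [0.4, 0.9, 0.6]
gripper_width: 0.0854
gripper_force: 0.0
```

```bash
python3 - <<'E'
from m import *
p,r,s=pose(); print(p)
c=grab('wrist')
m=steel(c,(150,130,360,300),60,90)[:,0]; xs=m[:,0]; print(cv2.boundingRect(m.reshape(-1,1,2)))
b=m[m[:,1]>150]; print(cv2.fitEllipse(m.reshape(-1,1,2)))
f=wproj(c,p,r,[.620,-.001,.089]); print('pred',f)
plan(np.array([.6203,-.001,.04]),frame([0,0,-1],[-1,0,0]),6)
save(c['img'][100:340,100:420],'w9',1.5)
E
```

```text
[ 6.20633544e-01 -8.72637669e-05  1.01274715e-01]
(208, 143, 99, 113)
((257.1041564941406, 201.4113006591797), (94.80844116210938, 112.61308288574219), 0.1073881983757019)
pred [257.92371177 211.54129951]
6 rows of [0.0, 0.0, 0.21, -0.0, -0.0, -0.01]
```

View pics/w9.png

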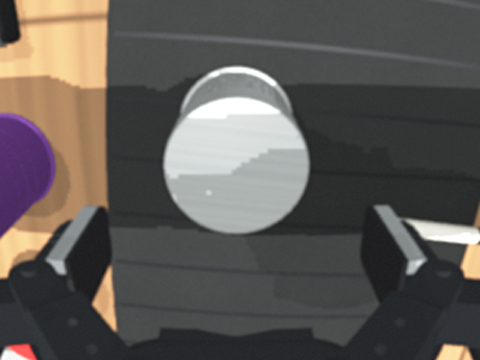

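Disc centre is at (258,210) against a predicted (257.9,211.5), so it is centred. I have now viewed 12 pictures, two over the limit of 10. I'll view no more and work only from measured numbers.

jog_arm --pt "0 0 0.2 0 0 0" --pt "0 0 0.2 0 0 0" --pt "0 0 0.2 0 0 0" --pt "0 0 0.2 0 0 0" --pt "0 0 0.2 0 0 0" --pt "0 0 0.2 0 0 0" --pt "0 0 0 0 0 0" --pt "0 0 0 0 0 0"

```text
time: 22.8
tool_pos: [0.6207, -0.0003, 0.0412]
ee_rot: [-0.0, -0.706, 0.708, -0.001]
force: [-0.1, -0.3, 1.1]
gripper_width: 0.0856
gripper_force: 0.0
```

jog_arm --pt "0 0 0 0 0 0" --pt "0 0 0 0 0 0" --pt "0 0 0 0 0 0" --pt "0 0 0 0 0 0" --pt "0 0 0 0 0 0" --pt "0 0 0 0 0 0" --pt "0 0 0 0 0 0" --pt "0 0 0 0 0 0" --fingers 0

```text
time: 23.6
tool_pos: [0.6215, -0.0002, 0.043]
ee_rot: [0.001, -0.706, 0.708, -0.002]
force: [-1.5, -0.1, 5.8]
gripper_width: 0.0633
gripper_force: 65.7
```

jog_arm --pt "0 0 -0.05 0 0 0" --pt "0 0 -0.1 0 0 0" --pt "0 0 -0.2 0 0 0" --pt "0 0 -0.25 0 0 0" --pt "0 0 -0.25 0 0 0" --pt "0 0 -0.25 0 0 0" --pt "0 0 -0.25 0 0 0" --pt "0 0 -0.25 0 0 0" --pt "0 0 -0.25 0 0 0" --pt "0 0 -0.25 0 0 0" --pt "0 0 -0.25 0 0 0" --pt "0 0 -0.15 0 0 0" --pt "0 0 0 0 0 0" --pt "0 0 0 0 0 0"

```text
time: 25.0
tool_pos: [0.6206, -0.0, 0.1662]
ee_rot: [-0.0, -0.706, 0.708, -0.001]
force: [-0.4, -1.0, -0.8]
gripper_width: 0.0632
gripper_force: 65.9
```

```bash
python3 - <<'E'
from m import *
p,r,s=pose(); print(p,s['gripper_width'],s['joints'],np.round(r.as_matrix(),3).tolist())
S=grab('scene');T=grab('top');c=grab('wrist');pickle.dump((c,p,r.as_quat()),open('w10.pkl','wb'))
rl,_=rows(S,(222,115,275,200)); print(rl[::2].tolist())
for v in(120,150):
  for box in((235,140,290,205),):
    b=steel(T,box,60,v); print('T',cv2.fitEllipse(b),cv2.boundingRect(b))
b=steel(c,(150,130,360,300),60,90); print('W',cv2.fitEllipse(b),cv2.boundingRect(b))
E
```

```text
[ 6.20596456e-01 -1.35149021e-05  1.66236102e-01] 0.06323847959294487 [ 8.87255889e-04  3.09491591e-01  1.13052606e-01  1.37310413e+00
 -1.73422369e-03 -1.56668272e+00] [[-0.003, -1.0, 0.001], [-1.0, 0.003, -0.002], [0.002, -0.001, -1.0]]
[[140, 252, 253], [142, 249, 259], [144, 249, 260], [146, 248, 261], [148, 238, 262], [150, 238, 262], [152, 238, 262], [154, 238, 262], [156, 238, 262], [158, 237, 262], [160, 237, 262], [162, 237, 262], [164, 238, 261], [166, 237, 262], [168, 238, 262], [170, 237, 263], [172, 237, 263], [174, 237, 263], [176, 239, 261], [178, 241, 259], [180, 246, 254]]Traceback (most recent call last):
  File "<stdin>", line 7, in <module>
  File "h.py", line 27, in steel
    return max(cs,key=cv2.contourArea)
ValueError: max() iterable argument is empty
```

jog_arm --pt "0.1 0.07 0 0 0 0" --pt "0.2 0.14 0 0 0 0" --pt "0.2 0.14 0 0 0 0" --pt "0.2 0.14 0 0 0 0" --pt "0.2 0.14 0 0 0 0" --pt "0.2 0.14 0 0 0 0" --pt "0.2 0.14 0 0 0 0" --pt "0.2 0.14 0 0 0 0" --pt "0.2 0.14 0 0 0 0" --pt "0.2 0.14 0 0 0 0" --pt "0.1 0.05 0 0 0 0" --pt "0 0 0 0 0 0" --pt "0 0 0 0 0 0"

```text
time: 26.45
tool_pos: [0.5514, -0.0998, 0.1666]
ee_rot: [0.0, -0.706, 0.708, -0.001]
force: [-0.5, 0.5, -1.2]
gripper_width: 0.0636
gripper_force: 65.9
```

```bash
python3 - <<'E'
from m import *
p,r,s=pose(); print(p)
c=grab('wrist');pickle.dump((c,p,r.as_quat()),open('w11.pkl','wb')); T=grab('top'); S=grab('scene')
print('pred med disc',wproj(c,p,r,[.5505,-.204,.075]),'pred large disc',wproj(c,p,r,p+[0,-.001,.0465]))
hsv=cv2.cvtColor(c['img'],cv2.COLOR_RGB2HSV); m=((hsv[...,1]<60)&(hsv[...,2]>90)).astype(np.uint8)
cs,_=cv2.findContours(m,cv2.RETR_EXTERNAL,cv2.CHAIN_APPROX_NONE)
for b in cs:
    if cv2.contourArea(b)>300: print(cv2.contourArea(b),cv2.boundingRect(b),cv2.fitEllipse(b))
E
```

```text
[ 0.55144876 -0.09979547  0.16658887]
pred med disc [257.93920215  67.89225871] pred large disc [256.77315348 253.48341561]
365.0 (99, 353, 26, 31) ((112.26878356933594, 367.8522033691406), (17.270387649536133, 33.34260177612305), 38.72624969482422)
366.5 (326, 232, 27, 43) ((340.23553466796875, 254.8978729248047), (12.131460189819336, 53.06687545776367), 156.05601501464844)
369.5 (162, 232, 27, 43) ((173.67735290527344, 254.96473693847656), (12.068222045898438, 53.65432357788086), 24.03506088256836)
568.0 (33, 194, 44, 29) ((50.68816375732422, 208.9202423095703), (25.37067413330078, 42.644622802734375), 103.56890869140625)
15328.0 (192, 155, 138, 153) ((259.6627197265625, 237.55006408691406), (130.0179901123047, 160.21031188964844), 163.73880004882812)
4547.0 (0, 148, 48, 236) ((15.818705558776855, 297.5962219238281), (42.13558578491211, 240.7289581298828), 175.42404174804688)
1241.0 (105, 114, 109, 20) ((136.19970703125, 124.02405548095703), (15.754111289978027, 146.63784790039062), 93.2498779296875)
3021.5 (226, 38, 63, 64) ((256.9242248535156, 68.6716537475586), (61.29804229736328, 62.928466796875), 172.81495666503906)
1436.0 (21, 0, 80, 42) ((50.000301361083984, 14.022379875183105), (35.31959915161133, 81.94808959960938), 74.74156951904297)
```

```bash
python3 - <<'E'
from m import *
c,p,q=pickle.load(open('w11.pkl','rb')); r=R.from_quat(q)
hsv=cv2.cvtColor(c['img'],cv2.COLOR_RGB2HSV)
for vm in(70,90,120):
    rl,b=rows(c,(192,140,332,320),60,vm); print(vm,rl[::10].tolist())
rm,b=rows(c,(215,25,300,110),60,90); print(rm[::6].tolist())
print('row 290 V',hsv[290,180:340:4,2].tolist()); print('row 200 V',hsv[200,180:340:4,2].tolist())
S=load('scene'); rl,_=rows(S,(180,125,235,195)); print('scene',rl[::3].tolist())
for k in(.129,.17,.213): print(k,proj(S,[p[0],p[1]-.001,k]))
E
```

```text
70 [[155, 250, 268], [165, 228, 290], [175, 218, 299], [185, 213, 304], [195, 211, 306], [205, 206, 310], [215, 201, 315], [225, 196, 319], [235, 192, 323], [245, 192, 323], [255, 193, 323], [265, 194, 321], [275, 198, 317], [285, 205, 310], [295, 216, 328], [305, 238, 277]]
90 [[155, 251, 266], [165, 228, 289], [175, 219, 298], [185, 213, 304], [195, 212, 305], [205, 207, 309], [215, 201, 314], [225, 196, 319], [235, 193, 322], [245, 192, 323], [255, 193, 322], [265, 195, 320], [275, 199, 316], [285, 206, 309], [295, 217, 327], [305, 240, 275]]
120 [[155, 257, 262], [165, 230, 288], [175, 220, 298], [185, 214, 303], [195, 229, 304], [205, 213, 308], [215, 203, 313], [225, 197, 318], [235, 193, 322], [245, 193, 322], [255, 194, 321], [265, 195, 320], [275, 200, 315], [285, 207, 308], [295, 219, 327], [305, 244, 271]]
[[38, 249, 266], [44, 238, 277], [50, 232, 283], [56, 228, 286], [62, 227, 288], [68, 226, 289], [74, 227, 288], [80, 229, 286], [86, 233, 282], [92, 237, 278], [98, 245, 271]]
row 290 V [30, 25, 26, 61, 58, 59, 58, 54, 121, 145, 146, 145, 148, 146, 146, 146, 145, 145, 144, 144, 144, 143, 144, 144, 142, 142, 140, 140, 141, 141, 136, 81, 57, 58, 60, 59, 51, 26, 25, 33]
row 200 V [41, 42, 41, 41, 41, 39, 39, 72, 108, 110, 123, 232, 247, 247, 247, 248, 248, 249, 249, 249, 249, 249, 249, 249, 249, 249, 248, 244, 176, 123, 120, 124, 45, 34, 33, 35, 35, 32, 33, 34]
scene [[150, 196, 203], [153, 190, 207], [156, 188, 209], [159, 189, 208], [162, 189, 208], [165, 190, 209], [168, 191, 209], [171, 191, 210], [174, 190, 210], [177, 192, 208]]
0.129 [227.95674445 149.84860383]
0.17 [227.38120724 138.12326463]
0.213 [226.75054668 125.27490528]
```

```bash
python3 - <<'E'
from m import *
c,p,q=pickle.load(open('w11.pkl','rb')); r=R.from_quat(q)
for yo in(-.002,-.001,0,.001,.002): print(yo,'disc low edge',wproj(c,p,r,p+[0,yo+.0325,.0455])[1].round(1),'rim far edge',wproj(c,p,r,p+[0,yo-.035,-.036])[1].round(1))
for y in(-.205,-.204,-.203,-.202):
    print(y,[wproj(c,p,r,[.551,y+k,.0725])[1].round(1) for k in(-.027,.027)],[wproj(c,p,r,[.551+k,y,.0725])[0].round(1) for k in(-.027,.027)])
cs,b=rows(c,(215,25,300,110),60,90); print(cs[[0,-1]].tolist()); cs,b=rows(c,(192,140,320,320),60,90); print(cs[[0,1,2,-3,-2,-1]].tolist())
E
```

```text
-0.002 disc low edge 303.1 rim far edge 152.3
-0.001 disc low edge 304.6 rim far edge 153.7
0 disc low edge 306.0 rim far edge 155.1
0.001 disc low edge 307.4 rim far edge 156.5
0.002 disc low edge 308.8 rim far edge 157.9
-0.205 [np.float64(38.2), np.float64(96.9)] [np.float64(287.8), np.float64(226.9)]
-0.204 [np.float64(39.2), np.float64(98.0)] [np.float64(287.8), np.float64(227.0)]
-0.203 [np.float64(40.3), np.float64(99.1)] [np.float64(287.8), np.float64(227.0)]
-0.202 [np.float64(41.4), np.float64(100.2)] [np.float64(287.8), np.float64(227.0)]
[[38, 249, 266], [101, 256, 262]]
[[155, 251, 266], [156, 246, 271], [157, 243, 275], [305, 240, 275], [306, 245, 271], [307, 253, 263]]
```

jog_arm --pt "0.1 0 0 0 0 0" --pt "0.2 0 0 0 0 0" --pt "0.2 0 0 0 0 0" --pt "0.2 0 0 0 0 0" --pt "0.2 0 0 0 0 0" --pt "0.2 0 0 0 0 0" --pt "0.2 0 0 0 0 0" --pt "0.2 0 0 0 0 0" --pt "0.2 0 0 0 0 0" --pt "0.2 0 0 0 0 0" --pt "0.2 0 0 0 0 0" --pt "0.1 0 0 0 0 0" --pt "0.08 -0.01 0 0 0 0" --pt "0 0 0 0 0 0" --pt "0 0 0 0 0 0"

```text
time: 28.1
tool_pos: [0.5515, -0.2136, 0.1667]
ee_rot: [-0.0, -0.706, 0.708, -0.001]
force: [-0.5, 0.2, -1.2]
gripper_width: 0.0634
gripper_force: 65.9
```

```bash
python3 - <<'E'
from m import *
p,r,s=pose(); print(p,np.round(r.as_matrix()[2],4)); plan(np.array([.552,-.204,.107]),frame([0,0,-1],[-1,0,0]),8)
S=grab('scene'); rl,_=rows(S,(175,95,225,152)); print('scene',rl[::3].tolist(),rl[-8:].tolist()); ra,_=rows(S,(180,150,225,185)); print(ra[::3].tolist())
for k in(.1286,.17,.2126): print(k,proj(S,[p[0]-.0008,p[1]-.0003,k]).round(2))
for k in(.005,.075,.1286): print('med',k,proj(S,[.5513,-.2045,k]).round(2))
E
```

```text
[ 0.55145529 -0.21363014  0.16670316] [ 0.0015 -0.0015 -1.    ]
8 rows of [-0.02, -0.0, 0.15, -0.0, -0.0, -0.0]
scene [[111, 194, 198], [114, 187, 202], [117, 186, 202], [120, 186, 203], [123, 187, 203], [126, 182, 203], [129, 182, 204], [132, 183, 204], [135, 183, 204], [138, 183, 205], [141, 183, 205], [144, 184, 203], [147, 190, 199]] [[141, 183, 205], [142, 183, 205], [143, 184, 204], [144, 184, 203], [145, 186, 202], [146, 188, 202], [147, 190, 199], [148, 190, 196]]
[[150, 200, 202], [153, 191, 207], [156, 189, 208], [159, 189, 208], [162, 189, 208], [165, 190, 208], [168, 191, 209], [171, 191, 210], [174, 191, 210], [177, 192, 208]]
0.1286 [194.07 140.85]
0.17 [192.79 129.13]
0.2126 [191.41 116.54]
med 0.005 [200.11 174.01]
med 0.075 [198.24 156.19]
med 0.1286 [196.73 141.7 ]
```

jog_arm --pt "-0.1 0 0 0 0 0" --pt "-0.104 -0.005 0 0 0 0" --pt "0 0 0.18 0 0 0" --pt "0 0 0.18 0 0 0" --pt "0 0 0.18 0 0 0" --pt "0 0 0.18 0 0 0" --pt "0 0 0.1 0 0 0" --pt "0 0 0 0 0 0" --pt "0 0 0 0 0 0"

```text
time: 29.05
tool_pos: [0.5518, -0.2038, 0.1257]
ee_rot: [-0.0, -0.706, 0.708, -0.001]
force: [0.7, 0.1, -0.5]
gripper_width: 0.0636
gripper_force: 65.9
```

```bash
python3 - <<'E'
from m import *
p,r,s=pose(); print(p,s['force'])
S=grab('scene'); rl,_=rows(S,(175,105,225,185)); print('scene',rl.tolist())
z=p[2]-.038
for k in(z,z+.03,z+.084): print(k,proj(S,[p[0]-.0008,p[1]-.0003,k]).round(2))
for k in(.005,.05,z): print('med',k,proj(S,[.5513,-.2045,k]).round(2))
E
```

```text
[ 0.55178229 -0.20376166  0.12573522] [ 0.69823236  0.14709886 -0.45660388]
scene [[124, 194, 202], [125, 192, 205], [126, 192, 205], [127, 192, 206], [128, 192, 206], [129, 191, 206], [130, 190, 206], [131, 190, 207], [132, 191, 207], [133, 191, 207], [134, 191, 207], [135, 186, 207], [136, 186, 207], [137, 186, 207], [138, 186, 207], [139, 186, 207], [140, 186, 207], [141, 186, 207], [142, 187, 207], [143, 187, 208], [144, 187, 208], [145, 187, 208], [146, 187, 208], [147, 187, 208], [148, 187, 209], [149, 188, 210], [150, 187, 210], [151, 187, 210], [152, 186, 210], [153, 185, 210], [154, 186, 210], [155, 186, 209], [156, 187, 209], [157, 188, 208], [158, 189, 208], [159, 189, 208], [160, 189, 208], [161, 189, 208], [162, 189, 208], [163, 190, 208], [164, 190, 208], [165, 190, 208], [166, 190, 209], [167, 190, 209], [168, 191, 209], [169, 191, 209], [170, 191, 209], [171, 191, 209], [172, 191, 210], [173, 191, 210], [174, 191, 210], [175, 191, 209], [176, 191, 208], [177, 192, 208], [178, 193, 206], [179, 195, 204]]
0.08773521707129578 [198.07 152.79]
0.11773521707129578 [197.22 144.67]
0.1717352170712958 [195.64 129.44]
med 0.005 [200.11 174.01]
med 0.05 [198.92 162.69]
med 0.08773521707129578 [197.89 152.81]
```

jog_arm --pt "0 0 0.1 0 0 0" --pt "0 0 0.1 0 0 0" --pt "0 0 0.1 0 0 0" --pt "0 0 0.1 0 0 0" --pt "0 0 0.1 0 0 0" --pt "0 0 0.1 0 0 0" --pt "0 0 0 0 0 0"

```text
time: 29.8
tool_pos: [0.5513, -0.2035, 0.0947]
ee_rot: [-0.0, -0.706, 0.708, -0.0]
force: [-0.4, -0.8, -1.1]
gripper_width: 0.0636
gripper_force: 65.9
```

jog_arm --pt "0 0 0.1 0 0 0" --pt "0 0 0.1 0 0 0" --pt "0 0 0.1 0 0 0" --pt "0 0 0.1 0 0 0" --pt "0 0 0.1 0 0 0" --pt "0 0 0.1 0 0 0" --pt "0 0 0 0 0 0"

```text
time: 30.5
tool_pos: [0.5514, -0.2036, 0.0647]
ee_rot: [-0.0, -0.706, 0.708, -0.001]
force: [-0.5, 0.6, -0.4]
gripper_width: 0.0635
gripper_force: 65.9
```

```bash
python3 - <<'E'
from m import *
p,r,s=pose(); print(p,s['force'],s['gripper_width'])
S=grab('scene'); rl,_=rows(S,(175,105,225,188)); print('scene',rl[-25:].tolist())
z=p[2]-.038
for k in(z,z+.03): print(k,proj(S,[p[0]-.0008,p[1]-.0003,k]).round(2))
E
```

```text
[ 0.55136177 -0.20357495  0.06474931] [-0.5101694   0.61442447 -0.39567891] 0.06354429953352475
scene [[155, 187, 210], [156, 187, 210], [157, 187, 210], [158, 187, 210], [159, 188, 210], [160, 188, 210], [161, 188, 210], [162, 188, 210], [163, 188, 211], [164, 188, 211], [165, 188, 211], [166, 188, 212], [167, 188, 212], [168, 188, 212], [169, 188, 211], [170, 188, 211], [171, 189, 210], [172, 189, 210], [173, 190, 210], [174, 191, 209], [175, 191, 209], [176, 191, 208], [177, 192, 208], [178, 193, 206], [179, 195, 204]]
0.026749308075889246 [199.83 168.52]
0.056749308075889245 [199.04 160.87]
```

jog_arm --pt "0 0 0.08 0 0 0" --pt "0 0 0.08 0 0 0" --pt "0 0 0.08 0 0 0" --pt "0 0 0.08 0 0 0" --pt "0 0 0 0 0 0"

```text
time: 31.05
tool_pos: [0.5515, -0.2036, 0.0489]
ee_rot: [-0.0, -0.706, 0.708, -0.001]
force: [-0.3, 0.1, -2.0]
gripper_width: 0.0638
gripper_force: 65.9
```

jog_arm --pt "0 0 0.02 0 0 0" --pt "0 0 0.02 0 0 0" --pt "0 0 0.02 0 0 0" --pt "0 0 0 0 0 0"

```text
time: 31.45
tool_pos: [0.5519, -0.2038, 0.0467]
ee_rot: [-0.0, -0.706, 0.708, -0.001]
force: [-0.1, 0.9, -2.1]
gripper_width: 0.0633
gripper_force: 65.9
```

jog_arm --pt "0 0 0.02 0 0 0" --pt "0 0 0.02 0 0 0" --pt "0 0 0 0 0 0"

```text
time: 31.75
tool_pos: [0.5518, -0.2038, 0.0446]
ee_rot: [-0.0, -0.706, 0.708, -0.001]
force: [-0.5, -0.7, -1.2]
gripper_width: 0.0634
gripper_force: 65.9
```

jog_arm --pt "0 0 0.02 0 0 0" --pt "0 0 0 0 0 0"

```text
time: 31.95
tool_pos: [0.5519, -0.2038, 0.0436]
ee_rot: [-0.0, -0.706, 0.708, -0.001]
force: [0.1, -0.1, -0.3]
gripper_width: 0.0634
gripper_force: 65.9
```

jog_arm --pt "0 0 0.02 0 0 0" --pt "0 0 0 0 0 0"

```text
time: 32.15
tool_pos: [0.552, -0.2039, 0.0431]
ee_rot: [-0.0, -0.706, 0.708, -0.001]
force: [-1.8, -0.3, 3.5]
gripper_width: 0.0634
gripper_force: 66.3
```

jog_arm --pt "0 0 0.02 0 0 0" --pt "0 0 0 0 0 0"

```text
time: 32.35
tool_pos: [0.552, -0.2039, 0.0431]
ee_rot: [0.0, -0.706, 0.708, -0.002]
force: [-3.6, 1.1, 9.2]
gripper_width: 0.0635
gripper_force: 66.9
```

Contact at TCP z = 0.0431, the same height at which it was gripped, so the rim is on the mat. I release and retreat straight up.

jog_arm --pt "0 0 -0.02 0 0 0" --pt "0 0 0 0 0 0"

```text
time: 32.55
tool_pos: [0.5521, -0.2039, 0.0432]
ee_rot: [0.0, -0.706, 0.708, -0.001]
force: [-1.0, 0.5, 4.0]
gripper_width: 0.0638
gripper_force: 66.5
```

jog_arm --pt "0 0 0 0 0 0" --pt "0 0 0 0 0 0" --pt "0 0 0 0 0 0" --pt "0 0 0 0 0 0" --pt "0 0 0 0 0 0" --pt "0 0 0 0 0 0" --pt "0 0 0 0 0 0" --fingers 1

```text
time: 33.25
tool_pos: [0.5519, -0.2038, 0.0427]
ee_rot: [-0.0, -0.706, 0.708, -0.001]
force: [-0.0, -0.2, 0.3]
gripper_width: 0.0853
gripper_force: 0.0
```

jog_arm --pt "0 0 -0.1 0 0 0" --pt "0 0 -0.2 0 0 0" --pt "0 0 -0.3 0 0 0" --pt "0 0 -0.3 0 0 0" --pt "0 0 -0.3 0 0 0" --pt "0 0 -0.3 0 0 0" --pt "0 0 -0.3 0 0 0" --pt "0 0 -0.3 0 0 0" --pt "0 0 -0.3 0 0 0" --pt "0 0 -0.3 0 0 0" --pt "-0.5 0 0 0 0 0" --pt "-0.5 0 0 0 0 0" --pt "-0.5 0 0 0 0 0" --pt "-0.5 0 0 0 0 0" --pt "-0.5 0 0 0 0 0" --pt "-0.5 0 0 0 0 0" --pt "0 0 0 0 0 0" --pt "0 0 0 0 0 0"

```text
time: 35.05
tool_pos: [0.5524, -0.0534, 0.1783]
ee_rot: [0.0, -0.706, 0.708, -0.002]
force: [0.6, -0.2, -0.1]
gripper_width: 0.0856
gripper_force: 0.0
```

```bash
python3 - <<'E'
from m import *
p,r,s=pose(); print(p,s['force'],s['gripper_width'])
S=grab('scene'); T=grab('top'); rl,_=rows(S,(175,105,225,188)); print('scene',rl[::2].tolist(),rl[-1])
b=steel(T,(305,175,360,225),60,140); e=cv2.fitEllipse(b); print(e)
L,err=tri(S,(rl[(rl[:,0]>150)&(rl[:,0]<156)][:,1:].mean()-.5, 153.5),T,e[0]); print('large bottom',L,err,plane(T,*e[0],.089))
for P in([.551,-.2042,.005],[.551,-.2042,.089]): print(proj(S,P).round(1))
E
```

```text
[ 0.55237661 -0.05335862  0.17834439] [ 0.64097112 -0.18173765 -0.10362298] 0.08561048036351131
scene [[145, 194, 195], [147, 192, 206], [149, 189, 209], [151, 187, 210], [153, 186, 210], [155, 186, 210], [157, 187, 210], [159, 187, 210], [161, 187, 211], [163, 188, 211], [165, 188, 211], [167, 188, 211], [169, 189, 211], [171, 189, 212], [173, 189, 213], [175, 189, 212], [177, 190, 210], [179, 192, 207], [181, 197, 201]] [181 197 201]
((334.8606872558594, 204.60824584960938), (19.85651397705078, 21.993106842041016), 0.14077265560626984)
large bottom [ 0.55065603 -0.20627182  0.08420847] 0.00010439206722311966 [ 0.55012371 -0.20553128  0.089     ]
[200.2 174. ]
[198.  152.4]
```

The numbers show the nest standing flat: 36 rows tall against 35.6 expected, axis vertical, rim at mat level. The arm is clear, so I hand in.

```bash
python3 -c "
from rig import manip; print(manip.finish_job())"
```

```text
the job is handed in; nothing more can be done
None
```

The nest is built and handed in at about 35 s: the medium is over the small and the large over both, with rims at mat level by contact force and image measurement (the judge's verdict was not shown), but I viewed 12 pictures, two over the limit of 10.

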